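Refit the guard cover of a tube mixer and lock it with its pin

TASK

Put the loose metal cover back on the sloping tube mixer: hang the lip at its top end over the mixer's bar and let it lie flat over the rotor, held by the lip. Then draw the locking pin out of its parking hole beside the cover, put its tip through the cover's slot and feel along the slot for the hole hidden behind it; when it drops in, push the pin fully home, its collar down on the cover. Leave the bottles, tweezers, marker and loose tube where they are.

Things in the scene. Friction and masses are not known exactly. Their poses are not given: they have to be found in the camera images.
- mixer: the tube mixer, fixed on the bench, 176 mm high: grey base 190 x 226 mm, two uprights carrying a white head whose face slopes down towards the robot at 35 degrees (0.611 rad), round an opening with the rotor. Origin: on the bench under the middle of the base; x to its back (away from the robot), y to its left, z up. A tall white dispenser stands fixed behind its right side
- mixer_face (a point): point in the plane of the head's face, half-way across the opening, on the line where the pin goes in. Axes: x up the slope, y level along the face (to the left), z square out of the face, 35 degrees from vertical, leaning to the robot. The face reaches from x = -34 to +116 mm and from y = -110 to +74 mm
- mixer_catch (a point): middle of the track of the fixed steel catch strip behind the opening: on the strip's flat surface, 12 mm below the plane of the face; axes as mixer_face. The strip has one round hole, 13.5 mm, square to the face, 36 mm deep, at x = 0 but anywhere up to 16 mm to either side along y, differing each time: its place is not told and the cover hides it, so feel for it with the pin
- mixer_bar (a point): middle of the steel bar (10 mm thick, along y) behind the head's top edge, its axis 8 mm below the plane of the face and 129 mm up the slope from mixer_face; axes as mixer_face. Free length 112 mm between two lugs; 8 mm free between bar and head, open space behind the bar
- cover_handle (a point): centre of the black handle bar (12 x 12 mm, 96 mm along y, 72 mm free between its posts) of the loose aluminium cover, 0.17 to 0.33 kg; 40 mm above the underside of its plate. x to the lip end, y along the handle, z out of the upper side. Lies level on the bench at first, lip end away from the robot. Hung: axes along mixer_face's, this point 46 mm up the slope and 40 mm out from mixer_face
- cover_lip (a point): middle of the inner side (facing the handle) of the cover's hook lip: 88 mm from the handle in x, 10 mm below the plate's underside. The lip is 4 mm thick, 100 mm wide, and reaches 20 mm below the underside. Hung: the inner side rests against the far side of the bar, this point 5 mm up the slope from mixer_bar and 2 mm below it, in mixer_bar's axes
- cover_slot (a point): centre of the slot through the cover, on the plate's upper side, 46 mm from the handle towards the front fold; 18 mm in x, 58 mm in y; axes as cover_handle. The plate is 4 mm thick, 132 mm wide (y) and reaches from 52 mm before this point to 138 mm behind it; the front fold reaches 20 mm below the underside
- pin_knob (a point): centre of the black square knob (24 x 24 mm, 36 mm tall) of the steel locking pin; z along the pin, out of the knob's end. Below: a collar 27 mm across, its underside 24 mm below this point, then the 12 mm shaft, 48 mm long. At first it stands square in the 14 mm square parking hole right of the opening, collar on the face, sides of the knob in line with the face. 0.06 to 0.13 kg
- pin_tip (a point): end of the pin's tip (tapered to 5 mm over the last 8 mm), 72 mm below pin_knob; the pin is 90 mm long overall. With the tip on the catch strip the collar is still 32 mm off the hung cover; fully home, collar on the cover, the tip is 44 mm below the plane of the face
- dropper_red: white dropper bottle with red cap, 27 mm across, 66 mm tall, stands on the bench in front of the mixer's left side; origin at its foot
- dropper_blue: white dropper bottle with blue cap, 27 mm across, 66 mm tall, stands beside the other one; origin at its foot
- tweezer: steel tweezers, 118 mm long, lying flat on the bench between robot and mixer; origin at its middle, on the bench
- marker: marker pen with red cap, 132 mm long, lying on the bench to the left of the mixer; origin at its middle, on the bench
- tube_loose: capped blood tube, 100 mm long, lying on the bench to the right; origin at its middle, on the bench

How it is judged:
On the way, in this order (a step that is already met when the one before it is completed fails the run):
1. the cover hangs by its lip on the bar, flat on the head (x of cover_lip in the frame of mixer_bar between 0.002 and 0.012 m and z of cover_lip in the frame of mixer_bar between -0.007 and 0.003 m and y of cover_slot in the frame of mixer_face between -0.013 and 0.013 m and angle between the z axis of cover_handle and the z axis of mixer_face, either way round below 0.07 rad and angle between the x axis of cover_handle and the x axis of mixer_face, either way round below 0.12 rad), for 0.2 s.
2. the pin is drawn out of its parking hole (z of pin_tip in the frame of mixer_face above 0.008 m), for 0.1 s.
3. the pin's tip is through the cover's slot (x of pin_tip in the frame of cover_slot between -0.012 and 0.012 m and y of pin_tip in the frame of cover_slot between -0.03 and 0.03 m and z of pin_tip in the frame of cover_slot below -0.006 m), for 0.1 s.
4. the pin is home in the hidden hole (x of pin_tip in the frame of cover_slot between -0.012 and 0.012 m and y of pin_tip in the frame of cover_slot between -0.03 and 0.03 m and z of pin_tip in the frame of mixer_face below -0.04 m and angle between the z axis of pin_knob and the z axis of mixer_face, either way round below 0.12 rad), for 0.2 s.
At the end, for the whole second after the job is handed in: The cover lies flat on the head (4 degrees; 13 mm sideways), its lip behind the bar (at most 7 mm off touching). The pin stands through the slot, square to the face within 7 degrees, its tip at least 40 mm below the face (home is 44 mm). Both at rest (all of step 1 and all of step 4 and linear speed of each of pin, cover below 0.02 m/s).
It fails at once if dropper_red is pushed or knocked over (distance of dropper_red from where it was at the start of the episode above 0.03 m).
It fails at once if dropper_blue is pushed or knocked over (distance of dropper_blue from where it was at the start of the episode above 0.03 m).
It fails at once if tweezer is pushed or knocked over (distance of tweezer from where it was at the start of the episode above 0.03 m).
It fails at once if marker is pushed or knocked over (distance of marker from where it was at the start of the episode above 0.03 m).
It fails at once if tube_loose is pushed or knocked over (distance of tube_loose from where it was at the start of the episode above 0.03 m).
It also fails if it takes over 67 s, if anything falls off the work surface, if the arm or the gripper's body presses on something with over 40 N, if the wrist force passes 120 N, or if a joint passes its speed limit or range.

ROBOT

A 6-joint arm with a two-finger parallel gripper is mounted at the origin on a cart in front of the work surface, level with it; the furniture and walls round the work are solid. World frame = base frame: x ahead of the robot, y to its left, z up, the work surface at z = 0. Lengths are in m, angles in rad, forces in N, time in s.
With the tool pointing down it reaches from about 0.375 to 0.9 m from the base axis. Payload 3.1 kg.
Tool frame: the origin (TCP) lies midway between the tips of the shut fingers; the grasp point (between the pads) lies 19 mm behind it; x points along the fingers, y is the direction in which the jaws open and shut, and the axes are right-handed (so a half turn about x gives the same grasp; the last joint's range is limited). The gripper opens to 85 mm and grips with 20 to 120 N. Pads are 22 mm wide; open, the fingers measure 114 mm over their backs; the gripper's body (76 mm by 85 mm) begins 54 mm behind the grasp point. The pads swing forward as they close: fully open they stand 13 mm farther back than shut.
Start: joints at [1.163, 0.527, 1.433, -0, 1.181, -0.178], TCP at [0.142, 0.609, 0.231] pointing down, gripper open.
Joint ranges: [-3.08, 3.08], [-0.75, 2.2], [0.22, 2.44], [-1.43, 4.57], [0, 2.65], [-2.85, 2.85]. Speed limits (rad/s): [2.79, 2.79, 3.14, 3.14, 3.14, 3.14].

INTERFACE

Orientations are given as a unit quaternion [x, y, z, w].
In Python, from station import manip gives the robot as it stands.
- The arm moves only by the tool carry_out, never from a script. Its argument "commands" is a list that holds one entry, the list of rows, each a list of 7 numbers: the shift along the tool's x, y, z in units of 25 mm (1.0 is 25 mm), then the turn, a rotation vector about the tool's x, y, z in units of 5 degrees (1.0 is 5 degrees), then the finger opening in mm, from 0 to 85.4. A call has exactly 5 rows; each row is the pose to reach, as a shift and turn from the pose commanded when the call began, along the tool's axes at that moment; what a row does not reach only later rows make up. A row lasts 1/10 s, in which the tool goes at most 50 mm and 8.59 degrees, less where a joint would pass 70% of its speed; a pose out of reach is approached as far as the arm can. A call with a gripper value outside its range is refused whole. The fingers move at their own pace and stop on an object; "force" is the grip in N (left out, the last holds). Time passes only in rows, so rows that repeat a pose let the fingers close, or fill a call up. It gives the time, the measured TCP pose, the force and the opening at its end, in the units of the state.
- manip.sense(): the state, without advancing time (a new reading comes with each control period).
- manip.snapshot(name): name is "scene" or "side" or "wrist"; returns a dict with "image" (420x560x3 uint8, red, green, blue), "fx", "fy", "cx", "cy" (pixels), "rvec" (rotation vector, rad) and "tvec" (3), from world to camera coordinates, as OpenCV has them. Camera axes: x right, y down, z forward; pixel columns grow to the right and rows downward; lengths in m; the calibration is good to about 2 mm. A picture is of the moment at which its call begins. There is no depth.
- manip.sign_off(): hands the job in, once; it reports no verdict.
The state is a dict: "t": time; "q": joint angles; "qd": joint speeds; "tau": joint torques, N m; "tcp_pos": TCP position; "tool_rot": TCP orientation; "force": force on the tool from outside, world axes, zero at the start; "ft_torque": the same for the moment, N m; "finger_gap": opening from 0.0 (shut) to 1.0 (fully open).
Only numpy, scipy, OpenCV 4.12 (cv2) and the standard library are available. Lean on these libraries where they do the work, as an engineer would, in place of code of your own. Each camera call takes 0.05 s, during which the arm holds its last target.

## Working session

There is one attempt and no reset: what is moved stays moved. The work goes in short steps, Python scripts to look and compute and a tool call to move; the robot and the scene stay as the last step left them, time stands still between calls to the robot, and variables do not carry over. Pictures are saved under pics/ and viewed, and the job is handed in when it is done.

Besides the shell and the picture viewer there is one more tool, called after "Request:" by a JSON object that holds its "fn" and its "kwargs", one argument or row to a line. carry_out: Moves the arm, as the interface text tells. Its arguments: {"type":"object","properties":{"commands":{"type":"array"},"force":{"type":"number"}},"required":["commands"]}

```bash
ls; mkdir -p pics; python3 - <<'E'
from station import manip
import cv2,numpy as np
print(manip.sense())
for n in ["scene","side","wrist"]:
    s=manip.snapshot(n); cv2.imwrite(f"pics/{n}0.png",s["image"][:,:,::-1])
    print(n,s["fx"],s["fy"],s["cx"],s["cy"],s["rvec"],s["tvec"])
    R,_=cv2.Rodrigues(np.array(s["rvec"])); print("cam pos",-R.T@np.array(s["tvec"]).ravel())
E
```

```text
pics
{'t': 0.0, 'q': array([ 1.16352798e+00,  5.28468949e-01,  1.43389904e+00, -6.52649714e-07,
        1.18139839e+00, -1.78489701e-01]), 'qd': array([-2.46271340e-03, -1.25466042e-05,  1.69675327e-03, -2.18451831e-03,
        3.14697709e-04,  1.32647932e-03]), 'tau': array([-8.33031736e-04, -4.42351842e+01, -1.78026026e+01, -1.99175943e-04,
        8.52633908e-03, -8.72034125e-07]), 'tcp_pos': array([0.14142039, 0.6080569 , 0.23033295]), 'tool_rot': array([ 0.07997319,  0.70270688, -0.08144491,  0.70226352]), 'force': array([ 0.31706253,  0.06391015, -0.03284195]), 'ft_torque': array([ 0.01101772, -0.02496584, -0.00287594]), 'finger_gap': 1.0030024647861697}
scene 535.7573161622735 535.7573161622735 274.6221746425378 215.92828392067727 [ 1.88934982 -0.91442252  0.58810204] [-0.30912357  0.30306919  1.25957055]
cam pos [-0.60201068 -0.82688387  0.85309583]
side 445.33962808018157 445.33962808018157 277.58057320293744 218.02411370606876 [ 0.51857161 -2.61850223  1.27187759] [0.490048   0.18923809 1.11044626]
cam pos [0.14843115 0.88438415 0.83957243]
wrist 378.6663204494373 378.6663204494373 282.5605567030366 206.90989922940568 [-2.24552614 -1.78342768 -0.2946099 ] [-0.62596335 -0.04172876  0.38031198]
cam pos [0.06058111 0.62929797 0.37218625]
```

View pics/scene0.png

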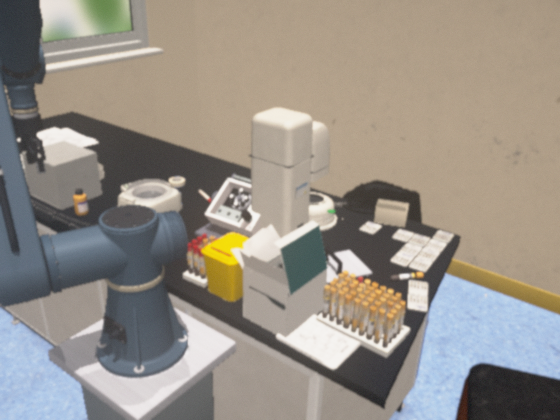

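View pics/side0.png

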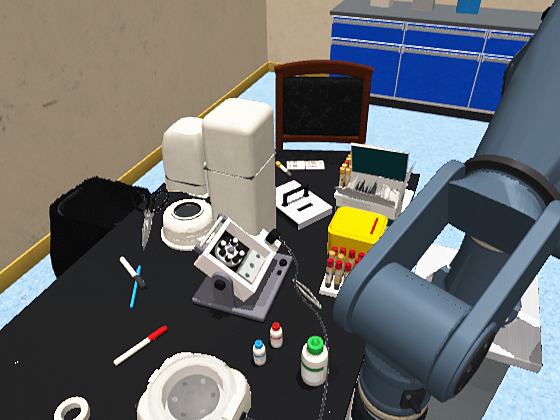

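View pics/wrist0.png

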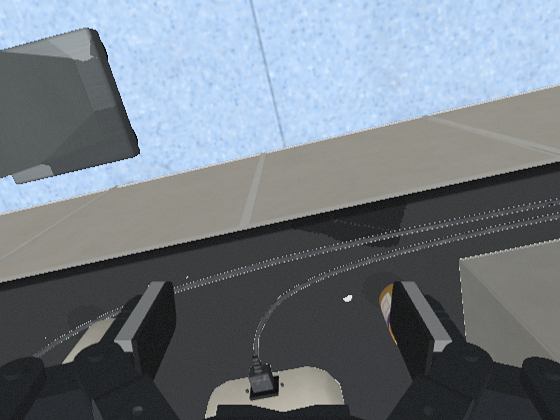

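The side picture shows the mixer at about (240,265), the cover with its black handle at (303,205), the droppers at (259,352) and (277,334), and the marker at (140,345). I'll enlarge.

```bash
python3 - <<'E'
import cv2
im=cv2.imread("pics/side0.png")
c=im[195:335,180:340]; cv2.imwrite("pics/side0a.png",cv2.resize(c,None,fx=5,fy=5,interpolation=cv2.INTER_CUBIC)[:, :800][:600])
c=im[150:240,260:360]; cv2.imwrite("pics/side0b.png",cv2.resize(c,None,fx=6,fy=6,interpolation=cv2.INTER_CUBIC))
im=cv2.imread("pics/scene0.png")
c=im[160:290,180:350]; cv2.imwrite("pics/scene0a.png",cv2.resize(c,None,fx=4.5,fy=4.5,interpolation=cv2.INTER_CUBIC))
E
```

```text
(no output)
```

View pics/side0a.png

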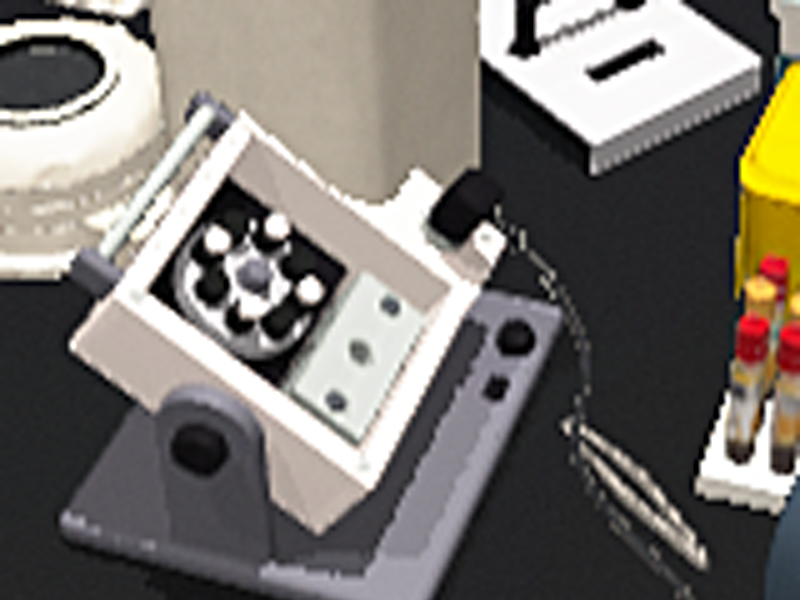

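View pics/side0b.png

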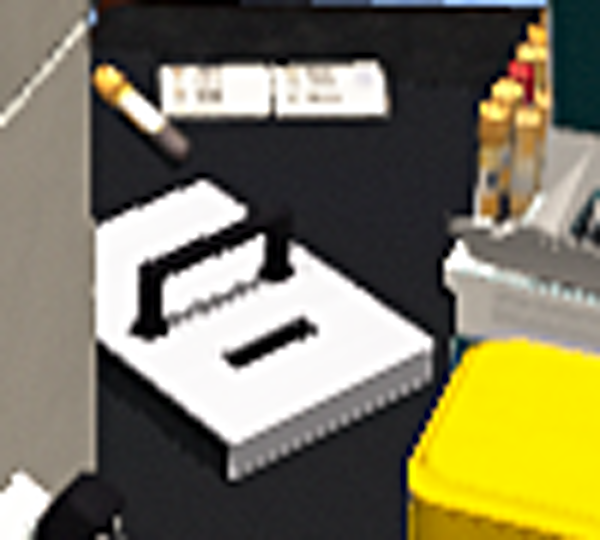

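View pics/scene0a.png

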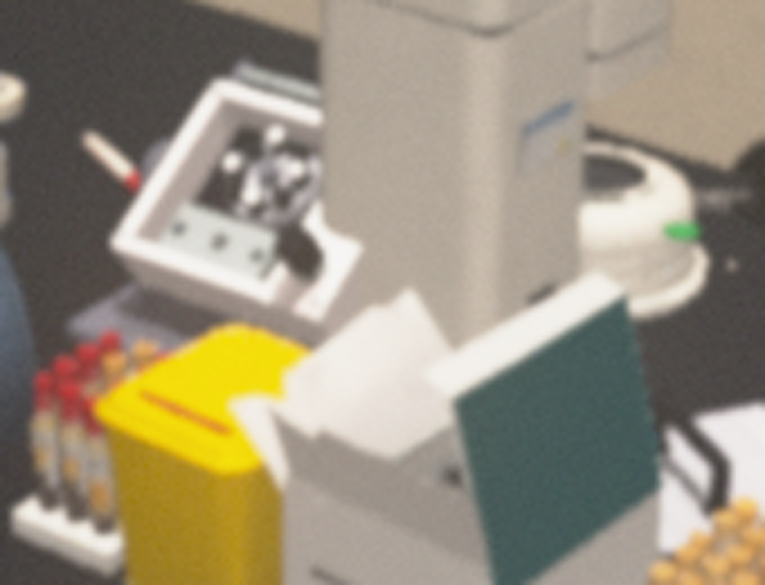

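```bash
cat > h.py <<'E'
import cv2,numpy as np
from scipy.spatial.transform import Rotation as Ro
from scipy.optimize import least_squares
class Cam:
    def __init__(s,d):
        s.K=np.array([[d["fx"],0,d["cx"]],[0,d["fy"],d["cy"]],[0,0,1]]);s.R=cv2.Rodrigues(np.array(d["rvec"],float))[0];s.t=np.array(d["tvec"],float).ravel()
        s.c=-s.R.T@s.t
    def proj(s,P):
        p=(np.atleast_2d(P)@s.R.T+s.t)@s.K.T; return p[:,:2]/p[:,2:]
    def plane(s,uv,z):
        d=s.R.T@np.linalg.solve(s.K,np.array([uv[0],uv[1],1.])); return s.c+d*(z-s.c[2])/d[2]
side=Cam(dict(fx=445.33962808,fy=445.33962808,cx=277.5805732,cy=218.0241137,rvec=[0.51857161,-2.61850223,1.27187759],tvec=[0.490048,0.18923809,1.11044626]))
scene=Cam(dict(fx=535.7573161622735,fy=535.7573161622735,cx=274.6221746425378,cy=215.92828392067727,rvec=[1.88934982,-0.91442252,0.58810204],tvec=[-0.30912357,0.30306919,1.25957055]))
S=0.611
def Rface(yaw):
    # cols: x up slope, y left, z out
    return Ro.from_euler('z',yaw).as_matrix()@Ro.from_euler('y',-S).as_matrix()
def crop(im,x0,y0,w,h,f,name):
    c=im[y0:y0+h,x0:x0+w]; cv2.imwrite(name,cv2.resize(c,None,fx=f,fy=f,interpolation=cv2.INTER_CUBIC))
def snap(name,fn=None):
    from station import manip
    d=manip.snapshot(name); im=np.ascontiguousarray(d["image"][:,:,::-1])
    if fn: cv2.imwrite(fn,im)
    return Cam(d),im
E
python3 - <<'E'
from h import *
P=lambda u,v,z:print((u,v),side.plane((u,v),z).round(4))
o=lambda cx,cy,f,x0,y0:(x0+cx/f,y0+cy/f)
print("cover handle ends z.055ish"); 
for c in [(150,270),(270,215)]: P(*o(*c,6,260,150),.060)
print("front corners top z .024")
for c in [(235,445),(432,345)]: P(*o(*c,6,260,150),.024)
print("slot corners"); 
for c in [(225,357),(310,322),(317,335),(240,367)]: P(*o(*c,6,260,150),.024)
print("droppers");P(259,362,0);P(277,345,0)
print("tweezer");P(180+570/5,195+425/5,0);P(180+705/5,195+560/5,0)
print("marker");P(116,362,0);P(165,328,0)
print("base");P(180+65/5,195+520/5,.0);P(180+560/5,195+310/5,.0)
print("tube");P(260+105/6,150+72/6,0);P(260+180/6,150+150/6,0)
E
```

```text
cover handle ends z.055ish
(285.0, 195.0) [ 0.5665 -0.1438  0.06  ]
(305.0, 185.83333333333334) [ 0.5271 -0.2131  0.06  ]
front corners top z .024
(299.1666666666667, 224.16666666666669) [ 0.492  -0.0695  0.024 ]
(332.0, 207.5) [ 0.4275 -0.1829  0.024 ]
slot corners
(297.5, 209.5) [ 0.5218 -0.1343  0.024 ]
(311.6666666666667, 203.66666666666666) [ 0.4917 -0.1786  0.024 ]
(312.8333333333333, 205.83333333333334) [ 0.4846 -0.1693  0.024 ]
(300.0, 211.16666666666666) [ 0.5118 -0.1292  0.024 ]
droppers
(259, 362) [0.4154 0.3807 0.    ]
(277, 345) [0.3963 0.3256 0.    ]
tweezer
(294.0, 280.0) [0.4333 0.1239 0.    ]
(321.0, 307.0) [0.3398 0.1837 0.    ]
marker
(116, 362) [0.7037 0.4987 0.    ]
(165, 328) [0.6568 0.381  0.    ]
base
(193.0, 299.0) [0.6429 0.2791 0.    ]
(292.0, 257.0) [0.4698 0.0446 0.    ]
tube
(277.5, 162.0) [ 0.7025 -0.4067  0.    ]
(290.0, 175.0) [ 0.628  -0.3418  0.    ]
```

```bash
python3 - <<'E'
from h import *
im=cv2.imread("pics/side0.png")
crop(im,190,208,70,52,11,"pics/c1.png"); crop(im,235,225,60,75,8,"pics/c2.png"); 
im=cv2.imread("pics/scene0.png")
crop(im,200,168,80,75,8,"pics/c4.png")
E
```

```text
(no output)
```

View pics/c1.png

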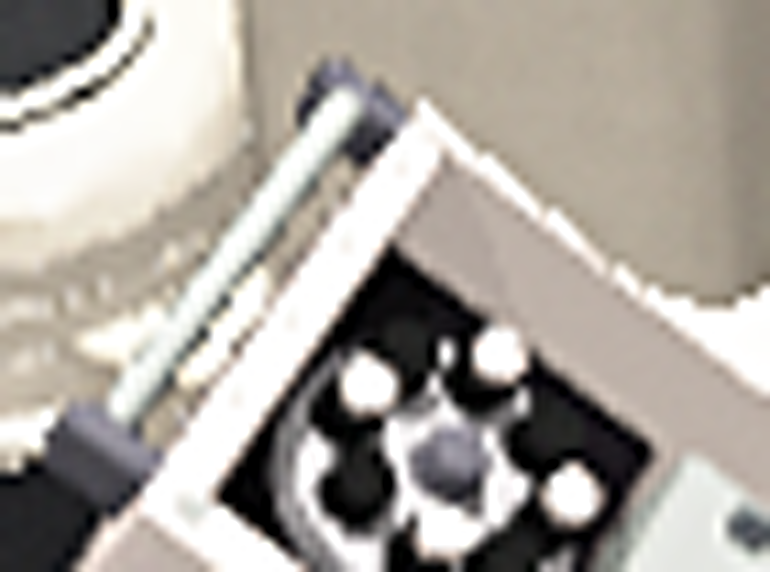

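View pics/c2.png

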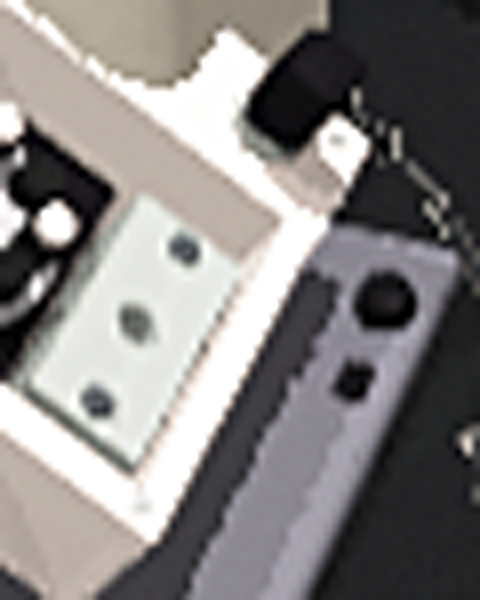

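View pics/c4.png

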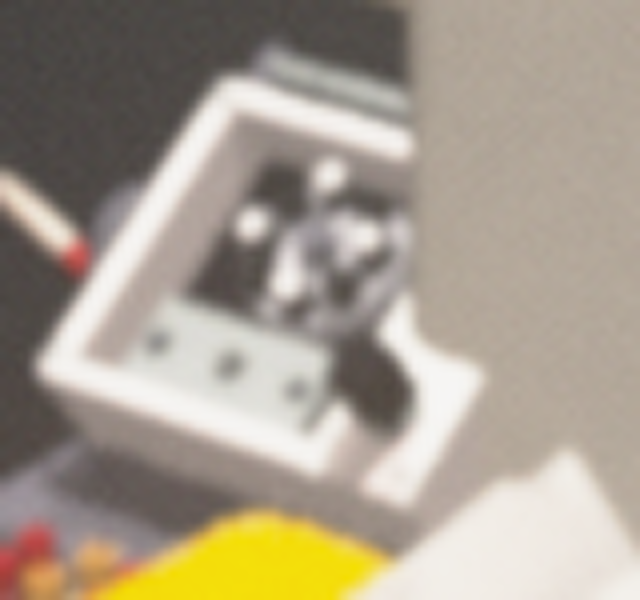

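```bash
python3 - <<'E'
from h import *
X=np.array([[116,74,0],[-34,74,0],[-34,-110,0],[129,56,-8],[129,-56,-8]])/1e3
us=np.array([[203.2,253.5],[254,292.5],[281.25,243.75],[200.5,245.3],[221.8,217.1]])
Xc=X[:3]; uc=np.array([[228.5,178.2],[205.2,214],[251.5,231.1]])
def w(p,X): return X@Rface(p[3]).T+p[:3]
def f(p): return np.r_[(side.proj(w(p,X))-us).ravel(),(scene.proj(w(p,Xc))-uc).ravel()]
r=least_squares(f,[.5,.13,.11,.05]);print(r.x,r.fun.round(1))
print("corner -74",side.proj(w(r.x,np.array([[.116,-.074,0]]))))
p=r.x
for c in [(135,322),(97,403),(184,249)]:
    u=(235+c[0]/8,225+c[1]/8)
    n=Rface(p[3])[:,2]; q=p[:3]-0.012*n
    d=side.R.T@np.linalg.solve(side.K,np.array([*u,1])); P=side.c+d*((q-side.c)@n)/(d@n)
    print("strip pt in face frame",((P-p[:3])@Rface(p[3])*1e3).round(1))
for c in [(230,368),(155,342),(297,390)]:
    u=(200+c[0]/8,168+c[1]/8)
    d=scene.R.T@np.linalg.solve(scene.K,np.array([*u,1])); P=scene.c+d*((q-scene.c)@n)/(d@n)
    print("scene strip pt in face frame",((P-p[:3])@Rface(p[3])*1e3).round(1))
E
```

```text
[0.51046724 0.18709024 0.09084306 0.04279654] [-0.5 -0.6  0.4 -0.   0.3 -0.9 -0.1  0.8 -0.   0.8  0.7 -0.7 -0.1  0.3
 -0.4  0.3]
corner -74 [[230.42471815 215.23905236]]
strip pt in face frame [  1.4   2.9 -12. ]
strip pt in face frame [ -1.2  37.  -12. ]
strip pt in face frame [ -0.2 -33.1 -12. ]
scene strip pt in face frame [ -0.9   4.6 -12. ]
scene strip pt in face frame [ -1.3  42.9 -12. ]
scene strip pt in face frame [ -0.1 -28.7 -12. ]
```

```bash
python3 - <<'E'
from h import *
im=cv2.imread("pics/side0.png")
a=cv2.resize(im[90:240,155:290],None,fx=3.9,fy=3.9)
im=cv2.imread("pics/scene0.png")
b=cv2.resize(im[95:245,235:345],None,fx=3.9,fy=3.9)
cv2.imwrite("pics/disp.png",np.hstack([a,b])[:, :800])
print(a.shape)
E
```

```text
(585, 526, 3)
```

View pics/disp.png

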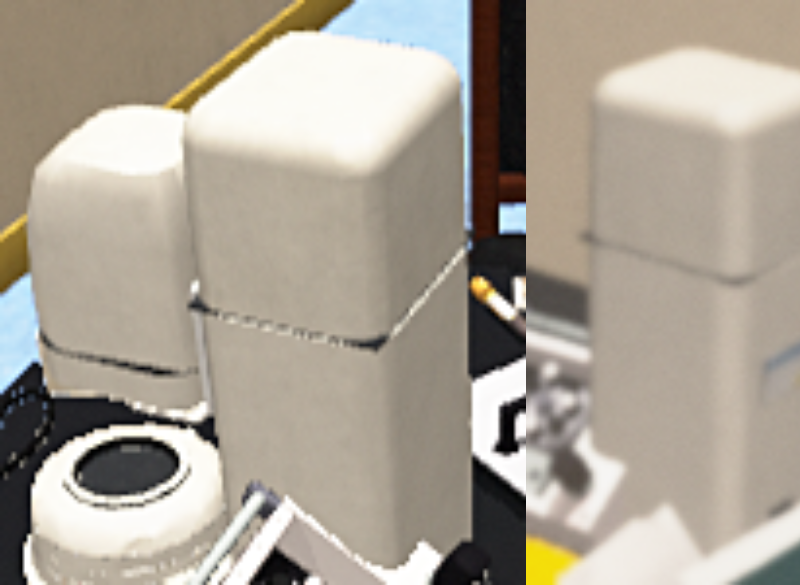

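```bash
python3 - <<'E'
from h import *
def tri(a,b):
    A=side.K@np.c_[side.R,side.t];B=scene.K@np.c_[scene.R,scene.t]
    X=cv2.triangulatePoints(A,B,np.array(a,float).reshape(2,1),np.array(b,float).reshape(2,1)).ravel();return (X[:3]/X[3]).round(3)
fl=tri((253.2,178.5),(251.4,156));print("FL",fl)
fr=tri((274.7,153.3),(289.9,166.8));print("FR",fr)
print("BL",side.plane((155+192/3.9,90+300/3.9),fl[2]).round(3))
# top
print(tri((155+372/3.9,90+170/3.9),(235+64/3.9,95+85/3.9)))
E
```

```text
FL [0.539 0.119 0.286]
FR [ 0.544 -0.015  0.284]
BL [0.667 0.118 0.286]
[0.539 0.121 0.403]
```

```bash
cat >> h.py <<'E'
def st():
    from station import manip
    s=manip.sense(); return s, np.array(s["tcp_pos"]), Ro.from_quat(s["tool_rot"]).as_matrix()
def to(pos,R=None,verbose=True):
    s,p,T=st()
    if R is None: R=T
    d=T.T@(np.array(pos)-p)/0.025; w=np.degrees(Ro.from_matrix(T.T@R).as_rotvec())/5
    print("MOVE",d.round(2),w.round(2),"dist",round(np.linalg.norm(d)*25,1),"mm ang",round(np.linalg.norm(w)*5,1))
def rep():
    s,p,T=st(); print("t",round(s["t"],2),"q",np.round(s["q"],3),"tcp",p.round(4),"F",np.round(s["force"],1),"gap",round(s["finger_gap"],3)); print(T.round(3))
def Rtool(ax,ay):
    ax=np.array(ax,float);ax/=np.linalg.norm(ax);ay=np.array(ay,float);ay-=ay@ax*ax;ay/=np.linalg.norm(ay)
    return np.c_[ax,ay,np.cross(ax,ay)]
E
python3 - <<'E'
from h import *
rep(); s,p,T=st()
d=dict(rvec=[-2.24552614,-1.78342768,-0.2946099],tvec=[-0.62596335,-0.04172876,0.38031198],fx=378.666,fy=378.666,cx=282.56,cy=206.91)
c=Cam(d); print("cam in tool",(T.T@(c.c-p)).round(4)); print("cam z in tool",(T.T@c.R[2]).round(3),"cam x",(T.T@c.R[0]).round(3))
yc=np.array([.87,-.495,0])
for sg in (1,-1):
    to([.40,.13,.40],Rtool([0,0,-1],sg*yc))
E
```

```text
t 0.15 q [ 1.163  0.528  1.434  0.     1.181 -0.178] tcp [0.1415 0.6082 0.2305] F [-0.8  0.3  0.3] gap 0.996
[[-0.001  0.227  0.974]
 [-0.002  0.974 -0.227]
 [-1.    -0.002 -0.   ]]
cam in tool [-0.1416  0.0019 -0.0836]
cam z in tool [ 0.946 -0.     0.324] cam x [ 0.  1. -0.]
MOVE [ -6.76 -16.3   14.41] [2.131e+01 2.000e-02 2.000e-02] dist 569.4 mm ang 106.5
MOVE [ -6.76 -16.3   14.41] [-1.469e+01 -2.000e-02  1.000e-02] dist 569.4 mm ang 73.5
```

```bash
python3 - <<'E'
from h import *
h=np.radians(45)
to([.43,.27,.40],Rtool([0,0,-1],[np.cos(h),np.sin(h),0]))
E
```

```text
MOVE [ -6.76 -10.57  14.31] [6.38 0.   0.02] dist 475.7 mm ang 31.9
```

Request:
{"fn": "carry_out", "kwargs": {
  "commands": [
    [[-6.76,-10.57,14.31,6.38,0,0,85],[-6.76,-10.57,14.31,6.38,0,0,85],[-6.76,-10.57,14.31,6.38,0,0,85],[-6.76,-10.57,14.31,6.38,0,0,85],[-6.76,-10.57,14.31,6.38,0,0,85]]
  ]
}}

```text
t: 0.65
tcp_pos: [0.294, 0.4292, 0.3206]
tool_rot: [0.271, 0.653, -0.271, 0.653]
force: [0.6, 0.4, -0.6]
finger_gap: 0.996
```

```bash
python3 - <<'E'
from h import *
rep()
h=np.radians(45)
to([.43,.27,.40],Rtool([0,0,-1],[np.cos(h),np.sin(h),0]))
E
```

```text
t 0.65 q [ 0.755  0.285  1.575 -0.     1.282 -0.029] tcp [0.294  0.4292 0.3206] F [ 0.6  0.4 -0.6] gap 0.996
[[-0.     0.708  0.706]
 [-0.     0.706 -0.708]
 [-1.    -0.     0.   ]]
MOVE [-3.18 -0.64  8.35] [-0.02  0.    0.01] dist 224.0 mm ang 0.1
```

Request:
{"fn": "carry_out", "kwargs": {
  "commands": [
    [[-3.18,-0.64,8.35,0,0,0,85],[-3.18,-0.64,8.35,0,0,0,85],[-3.18,-0.64,8.35,0,0,0,85],[-3.18,-0.64,8.35,0,0,0,85],[-3.18,-0.64,8.35,0,0,0,85]]
  ]
}}

```text
t: 1.15
tcp_pos: [0.4323, 0.2692, 0.4011]
tool_rot: [0.272, 0.652, -0.271, 0.654]
force: [0.5, 0.1, 0.9]
finger_gap: 0.993
```

```bash
python3 - <<'E'
from h import *
rep()
c,im=snap("wrist","pics/w1.png")
np.savez("w1.npz",K=c.K,R=c.R,t=c.t)
E
```

```text
t 1.15 q [ 3.380e-01  2.020e-01  1.469e+00 -1.000e-03  1.468e+00 -4.440e-01] tcp [0.4323 0.2692 0.4011] F [0.5 0.1 0.9] gap 0.993
[[ 0.003  0.71   0.705]
 [-0.     0.705 -0.71 ]
 [-1.     0.002  0.002]]
```

View pics/w1.png

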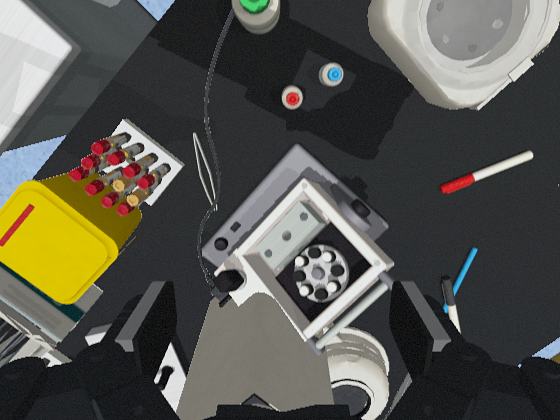

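```bash
python3 - <<'E'
from h import *
im=cv2.imread("pics/w1.png")
crop(im,205,165,195,190,4.1,"pics/w1a.png"); crop(im,215,190,120,100,6,"pics/w1b.png")
E
```

```text
(no output)
```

View pics/w1a.png

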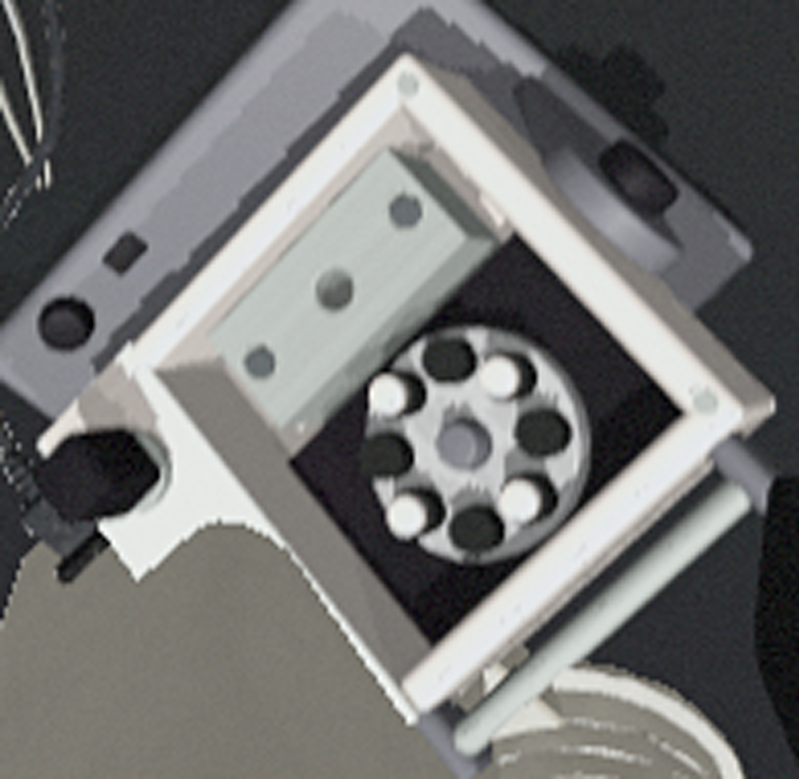

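View pics/w1b.png

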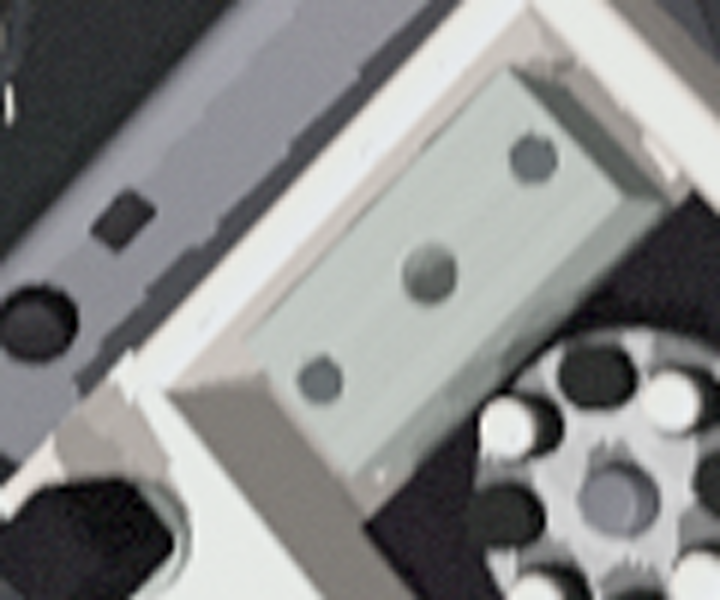

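```bash
cat > fit.py <<'E'
from h import *
def wc(fn):
    z=np.load(fn); c=Cam.__new__(Cam); c.K,c.R,c.t=z["K"],z["R"],z["t"]; c.c=-c.R.T@c.t; return c
w1=wc("w1.npz")
def w(p,X): return X@Rface(p[3]).T+p[:3]
def onface(c,uv,p,dz):
    n=Rface(p[3])[:,2]; q=p[:3]+dz*n
    d=c.R.T@np.linalg.solve(c.K,np.array([*uv,1])); P=c.c+d*((q-c.c)@n)/(d@n)
    return (P-p[:3])@Rface(p[3])*1e3
E
python3 - <<'E'
from fit import *
X=np.array([[116,74,0],[-34,74,0],[-34,-110,0],[129,56,-8],[129,-56,-8]])/1e3
us=np.array([[203.2,253.5],[254,292.5],[281.25,243.75],[200.5,245.3],[221.8,217.1]])
Xc=X[:3]; uc=np.array([[228.5,178.2],[205.2,214],[251.5,231.1]])
Xw=np.r_[X,[[.116,-.074,0]]]; uw=np.array([[742,410],[402,55],[42,440],[748,495],[462,740],[412,708]])/4.1+[205,165]
def f1(p): return (w1.proj(w(p,Xw))-uw).ravel()
def f(p): return np.r_[(side.proj(w(p,X))-us).ravel()*1.7,(scene.proj(w(p,Xc))-uc).ravel()*2,f1(p)*1.2]
for F in (f1,f):
    r=least_squares(F,[.5,.13,.11,.05]);print(r.x.round(4),r.fun.round(1))
    for u in [(286.7,235.5),(303.8,216.3),(268.3,253.3)]: print(onface(w1,u,r.x,-.012).round(1))
    print("knob", onface(w1,(205+98/4.1,165+475/4.1),r.x,.042).round(1))
E
```

```text
[0.5155 0.1902 0.0828 0.0594] [ 1.  -0.1  1.6 -0.2  2.1 -0.  -2.4 -2.6  2.3 -3.2 -4.3  6.4]
[ -1.3   0.5 -12. ]
[ -2.6  36.  -12. ]
[ -2.6 -36.3 -12. ]
knob [  3.1 -80.   42. ]
[0.5115 0.1906 0.0903 0.0593] [-2.6  1.7 -0.1  1.8 -2.  -0.4 -2.1  4.1 -2.9  3.5 -0.9 -1.8 -1.6  0.5
 -1.2 -0.5  0.9  0.6  0.  -1.3 -0.8  0.7 -3.3 -1.9  1.  -1.5 -7.2 10.1]
[  0.5   2.6 -12. ]
[ -0.8  37.4 -12. ]
[ -0.8 -33.6 -12. ]
knob [  5.1 -75.9  42. ]
```

```bash
python3 - <<'E'
from fit import *
X=np.array([[116,74,0],[-34,74,0],[-34,-110,0],[129,56,-8],[129,-56,-8]])/1e3
us=np.array([[203.2,253.5],[254,292.5],[281.25,243.75],[200.5,245.3],[221.8,217.1]])
Xc=X[:3]; uc=np.array([[228.5,178.2],[205.2,214],[251.5,231.1]])
Xw=X; uw=np.array([[742,410],[402,55],[42,440],[748,495],[462,740]])/4.1+[205,165]
scr=np.array([[0,35,-12],[0,-35,-12]])/1e3; us2=np.array([(303.8,216.3), (268.3,253.3)])
def f1(p): return np.r_[(w1.proj(w(p,Xw))-uw).ravel()]
def f(p): return np.r_[(side.proj(w(p,X))-us).ravel()*1.7,(scene.proj(w(p,Xc))-uc).ravel()*2,f1(p)*1.2]
for F in (f1,f):
    r=least_squares(F,[.5,.13,.11,.05]);print(r.x.round(4),r.fun.round(1))
    for u in [(286.7,235.5),(303.8,216.3),(268.3,253.3)]: print(onface(w1,u,r.x,-.012).round(1))
    print("knob", onface(w1,(205+98/4.1,165+475/4.1),r.x,.042).round(1))
p=r.x
im=cv2.imread("pics/w1.png")
im=cv2.resize(im,None,fx=1,fy=1)
big=cv2.resize(im[165:355,205:400],None,fx=4.1,fy=4.1,interpolation=cv2.INTER_CUBIC)
def poly(pts,col):
    q=((w1.proj(w(p,np.array(pts)/1e3))-[205,165])*4.1).astype(int)
    cv2.polylines(big,[q.reshape(-1,1,2)],False,col,1)
poly([[116,74,0],[-34,74,0],[-34,-110,0]],(0,0,255)); poly([[116,74,0],[116,-74,0],[-34,-74,0]],(0,200,0)); poly([[129,56,-8],[129,-56,-8]],(255,0,0))
poly([[0,-40,-12],[0,40,-12]],(255,0,255))
cv2.imwrite("pics/ov1.png",big)
E
```

```text
[0.5119 0.1909 0.0913 0.0563] [ 1.3  1.3  0.6 -0.8 -0.6  0.8 -2.2 -0.8  1.  -0.5]
[ -0.2   2.6 -12. ]
[ -1.6  37.3 -12. ]
[ -1.4 -33.5 -12. ]
knob [  4.7 -75.8  42. ]
[0.5112 0.1897 0.0915 0.0536] [-2.2  0.3  0.   0.8 -1.2 -1.2 -1.6  2.7 -2.1  2.3 -0.2 -2.3 -1.3 -0.1
 -1.2 -0.8  0.1  2.3 -0.3 -0.5 -2.1  1.2 -4.2 -0.3 -0.5 -0.2]
[  0.5   3.9 -12. ]
[ -1.   38.6 -12. ]
[ -0.6 -32.1 -12. ]
knob [  5.6 -74.3  42. ]
```

View pics/ov1.png

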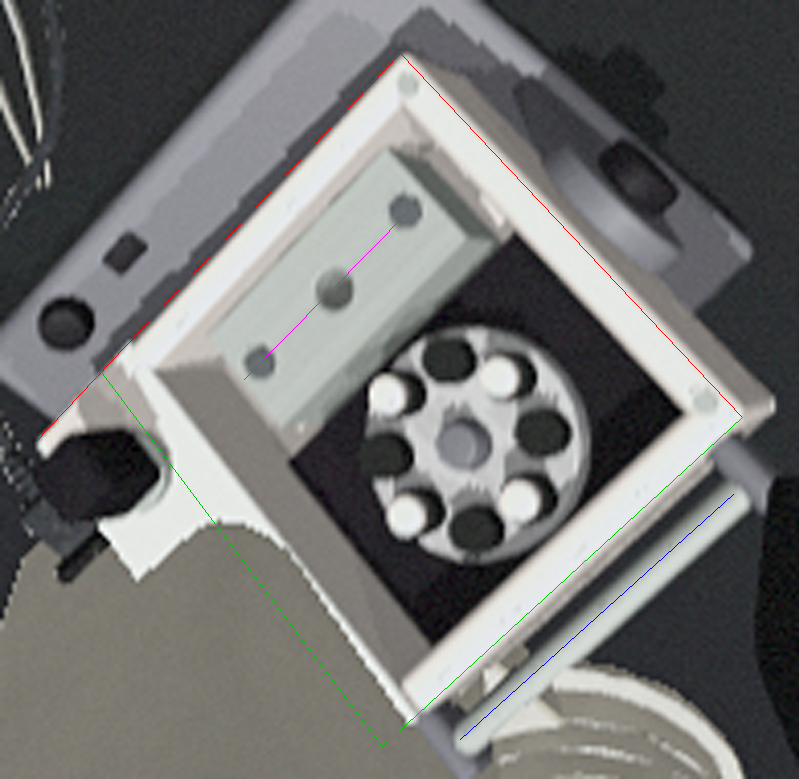

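```bash
python3 - <<'E'
from h import *
def H(d): h=np.radians(d); return Rtool([0,0,-1],[np.cos(h),np.sin(h),0])
to([.41,.03,.41],H(7))
s,p,T=st()
# second leg relative to first
T2=H(7); P2=np.array([.41,.03,.41])
print(T2.T@(np.array([.475,-.15,.36])-P2)/.025, np.degrees(Ro.from_matrix(T2.T@H(-29.6)).as_rotvec())/5)
E
```

```text
MOVE [-0.32 -7.39  6.09] [ 7.54  0.05 -0.06] dist 239.4 mm ang 37.7
[2.         1.70316072 7.46319258] [7.32 0.   0.  ]
```

Request:
{"fn": "carry_out", "kwargs": {
  "commands": [
    [[-0.32,-7.39,6.09,7.54,0.05,-0.06,85],[-0.32,-7.39,6.09,7.54,0.05,-0.06,85],[-0.32,-7.39,6.09,7.54,0.05,-0.06,85],[-0.32,-7.39,6.09,7.54,0.05,-0.06,85],[-0.32,-7.39,6.09,7.54,0.05,-0.06,85]]
  ]
}}

```text
t: 1.7
tcp_pos: [0.4055, 0.0319, 0.4074]
tool_rot: [0.467, 0.532, -0.47, 0.528]
force: [0.9, 1.2, 0.2]
finger_gap: 0.993
```

Request:
{"fn": "carry_out", "kwargs": {
  "commands": [
    [[1.5,1.6,7.5,7.3,0,0,85],[1.5,1.6,7.5,7.3,0,0,85],[1.5,1.6,7.5,7.3,0,0,85],[1.5,1.6,7.5,7.3,0,0,85],[1.5,1.6,7.5,7.3,0,0,85]]
  ]
}}

```text
t: 2.2
tcp_pos: [0.4708, -0.1518, 0.3672]
tool_rot: [-0.609, -0.357, 0.614, -0.353]
force: [0.2, 1.0, 0.1]
finger_gap: 0.991
```

```bash
python3 - <<'E'
from h import *
rep()
c,im=snap("wrist","pics/w2.png")
np.savez("w2.npz",K=c.K,R=c.R,t=c.t)
E
```

```text
t 2.2 q [-0.536  0.208  1.552 -0.003  1.39  -0.017] tcp [ 0.4708 -0.1518  0.3672] F [0.2 1.  0.1] gap 0.991
[[-0.008  0.869 -0.496]
 [ 0.001 -0.496 -0.869]
 [-1.    -0.008  0.003]]
```

View pics/w2.png

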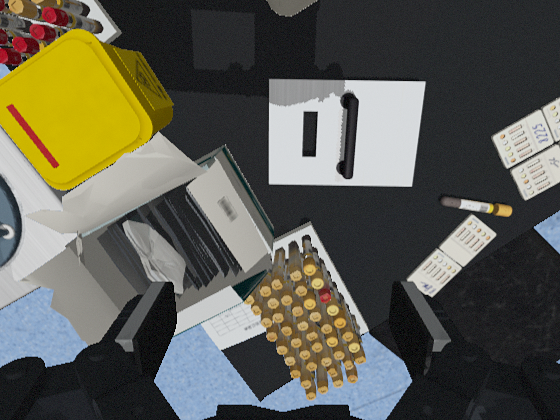

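```bash
python3 - <<'E'
from h import *
im=cv2.imread("pics/w2.png")
crop(im,258,70,180,130,4.4,"pics/w2a.png")
E
```

```text
(no output)
```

View pics/w2a.png

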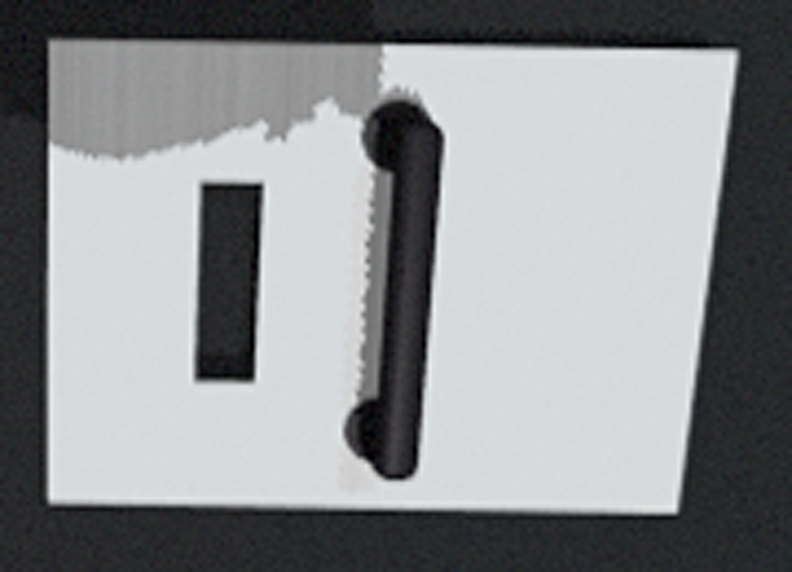

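```bash
python3 - <<'E'
from fit import *
c=wc("w2.npz")
X=np.array([[-52,66],[138,66],[138,-66],[-52,-66],[-9,29],[9,29],[9,-29],[-9,-29]])/1e3
u=np.array([[48,38],[738,48],[680,514],[48,502],[202,184],[263,184],[254,381],[196,381]])/4.4+[258,70]
def W(p): 
    cs,sn=np.cos(p[2]),np.sin(p[2]); return np.c_[p[0]+cs*X[:,0]-sn*X[:,1],p[1]+sn*X[:,0]+cs*X[:,1],np.full(8,p[3])]
f=lambda p:(c.proj(W(p))-u).ravel()
r=least_squares(f,[.5,-.15,-.5,.024]);print("free z",r.x.round(4),r.fun.round(1))
g=lambda p:f([*p,.024])
r=least_squares(g,[.5,-.15,-.5]);print(r.x.round(4),np.degrees(r.x[2]),r.fun.round(1))
p=r.x; h=p[:2]+.046*np.array([np.cos(p[2]),np.sin(p[2])]);print("handle",h)
for z in (.06,): print("handle by px",[c.plane((258+a/4.4,70+b/4.4),z).round(4) for a,b in [(415,118),(398,462)]])
print(c.c, side.proj([[h[0],h[1],.06]]))
E
```

```text
free z [ 0.506  -0.1538 -0.5315  0.0245] [ 0.1  0.4  0.2  0.4 -0.2 -0.5 -0.   0.1 -0.3 -0.8  0.3 -0.6  0.3  0.7
 -0.4  0.5]
[ 0.506  -0.1539 -0.5315] -30.452066020639894 [ 0.2  0.5  0.1  0.4 -0.3 -0.6  0.   0.  -0.3 -0.8  0.3 -0.6  0.4  0.6
 -0.4  0.4]
handle [ 0.54569876 -0.17718722]
handle by px [array([ 0.5687, -0.1345,  0.06  ]), array([ 0.5241, -0.2143,  0.06  ])]
[ 0.51360617 -0.07751602  0.50871658] [[295.33539716 190.64902249]]
```

```bash
python3 - <<'E'
from h import *
h=np.radians(-30.45)
to([.5457,-.177,.11],Rtool([0,0,-1],[np.cos(h),np.sin(h),0]))
E
```

```text
MOVE [10.28  3.28 -0.55] [0.17 0.02 0.11] dist 270.0 mm ang 1.0
```

Request:
{"fn": "carry_out", "kwargs": {
  "commands": [
    [[2,1.5,-0.3,0.17,0.02,0.11,85],[4,3.28,-0.55,0.17,0.02,0.11,85],[6,3.28,-0.55,0.17,0.02,0.11,85],[8,3.28,-0.55,0.17,0.02,0.11,85],[9.9,3.28,-0.55,0.17,0.02,0.11,85]]
  ]
}}

```text
t: 2.75
tcp_pos: [0.5466, -0.1737, 0.1419]
tool_rot: [0.613, 0.353, -0.611, 0.355]
force: [0.2, -0.4, -0.7]
finger_gap: 0.996
```

```bash
python3 - <<'E'
from h import *
rep()
h=np.radians(-30.45)
to([.5457,-.177,.041],Rtool([0,0,-1],[np.cos(h),np.sin(h),0]))
c,im=snap("wrist","pics/w3.png")
E
```

```text
t 2.75 q [-0.503  0.575  1.649  0.     0.912  0.02 ] tcp [ 0.5466 -0.1737  0.1419] F [ 0.2 -0.4 -0.7] gap 0.996
[[ 0.004  0.867 -0.499]
 [-0.002 -0.499 -0.867]
 [-1.     0.004 -0.   ]]
MOVE [4.04 0.02 0.13] [ 0.1  -0.   -0.05] dist 101.0 mm ang 0.6
```

View pics/w3.png

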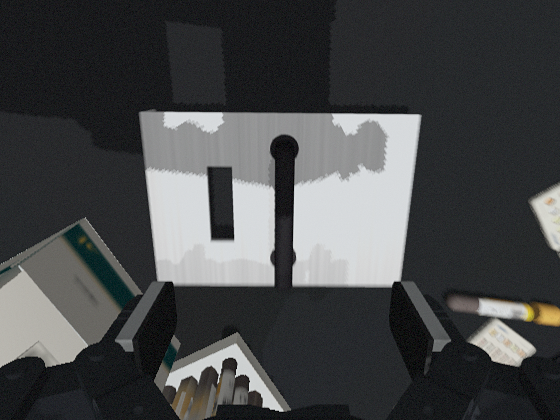

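Request:
{"fn": "carry_out", "kwargs": {
  "commands": [
    [[2,0.02,0.13,0.1,0,-0.05,85],[4.04,0.02,0.13,0.1,0,-0.05,85],[4.04,0.02,0.13,0.1,0,-0.05,85],[4.04,0.02,0.13,0.1,0,-0.05,85],[4.04,0.02,0.13,0.1,0,-0.05,85]]
  ],
  "force": 80
}}

```text
t: 3.3
tcp_pos: [0.5472, -0.1786, 0.0461]
tool_rot: [0.615, 0.349, -0.613, 0.352]
force: [-0.2, -0.2, 0.2]
finger_gap: 0.992
```

```bash
python3 - <<'E'
from h import *
rep()
E
```

```text
t 3.3 q [-0.51   0.729  1.695  0.     0.713  0.023] tcp [ 0.5472 -0.1786  0.0461] F [-0.2 -0.2  0.2] gap 0.992
[[ 0.004  0.861 -0.508]
 [-0.002 -0.508 -0.861]
 [-1.     0.005 -0.   ]]
```

Request:
{"fn": "carry_out", "kwargs": {
  "commands": [
    [[0,0,0,0,0,0,40],[0,0,0,0,0,0,10],[0,0,0,0,0,0,4],[0,0,0,0,0,0,4],[0,0,0,0,0,0,4]]
  ],
  "force": 80
}}

```text
t: 3.8
tcp_pos: [0.5452, -0.1781, 0.043]
tool_rot: [-0.614, -0.351, 0.614, -0.351]
force: [5.9, -4.4, 4.8]
finger_gap: 0.133
```

```bash
python3 - <<'E'
from h import *
rep()
E
```

```text
t 3.8 q [-0.51   0.734  1.697 -0.     0.711  0.023] tcp [ 0.5452 -0.1781  0.043 ] F [ 5.9 -4.4  4.8] gap 0.133
[[-0.     0.861 -0.508]
 [ 0.    -0.508 -0.861]
 [-1.    -0.     0.   ]]
```

```bash
cat > kin.py <<'E'
from h import *
D=[([1.163,.528,1.434,0,1.181,-.178],[.1415,.6082,.2305]),([.755,.285,1.575,0,1.282,-.029],[.294,.4292,.3206]),([.338,.202,1.469,-.001,1.468,-.444],[.4323,.2692,.4011]),([-.536,.208,1.552,-.003,1.39,-.017],[.4708,-.1518,.3672]),([-.503,.575,1.649,0,.912,.02],[.5466,-.1737,.1419]),([-.51,.734,1.697,0,.711,.023],[.5452,-.1781,.043])]
Q=np.array([d[0] for d in D]);P=np.array([d[1] for d in D])
def pos(q,k):
    a=q[1];b=a+q[2]
    r=k[0]*np.sin(a)+k[1]*np.sin(b); z=k[2]+k[0]*np.cos(a)+k[1]*np.cos(b)
    return r,z
def f(k):
    o=[]
    for q,p in zip(Q,P):
        r,z=pos(q,k); 
        x=r*np.cos(q[0])-k[3]*np.sin(q[0]); y=r*np.sin(q[0])+k[3]*np.cos(q[0])
        o+=[x-p[0],y-p[1],z-p[2]]
    return o
if __name__=="__main__":
    r=least_squares(f,[.45,.4,.0,.11]);print(r.x.round(4),np.array(r.fun).round(4))
E
python3 kin.py
```

```text
[ 0.456   0.4005 -0.002   0.1108] [-0.0053 -0.0134  0.0087  0.003   0.0025  0.0008 -0.0068 -0.0022  0.0036
  0.005  -0.0019  0.0016  0.0028 -0.0021 -0.0046  0.0035 -0.0018 -0.01  ]
```

Request:
{"fn": "carry_out", "kwargs": {
  "commands": [
    [[-0.5,0,0,0,0,0,4],[-2,0,0,0,0,0,4],[-4,0,0,0,0,0,4],[-6,0,0,0,0,0,4],[-8,0,0,0,0,0,4]]
  ]
}}

```text
t: 4.3
tcp_pos: [0.5442, -0.1775, 0.2443]
tool_rot: [-0.614, -0.351, 0.615, -0.35]
force: [0.5, -0.6, -2.5]
finger_gap: 0.12
```

```bash
python3 - <<'E'
from h import *
rep()
c,im=snap("wrist","pics/w4.png");np.savez("w4.npz",K=c.K,R=c.R,t=c.t)
c,im=snap("side","pics/s4.png")
E
```

```text
t 4.3 q [-0.51   0.443  1.55  -0.     1.152  0.023] tcp [ 0.5442 -0.1775  0.2443] F [ 0.5 -0.6 -2.5] gap 0.12
[[-0.003  0.861 -0.508]
 [ 0.002 -0.508 -0.861]
 [-1.    -0.003  0.   ]]
```

View pics/w4.png

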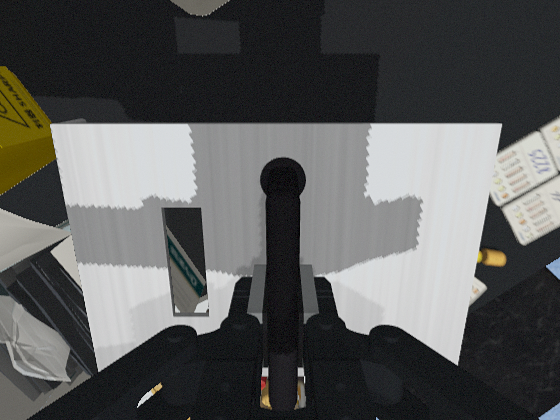

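View pics/s4.png

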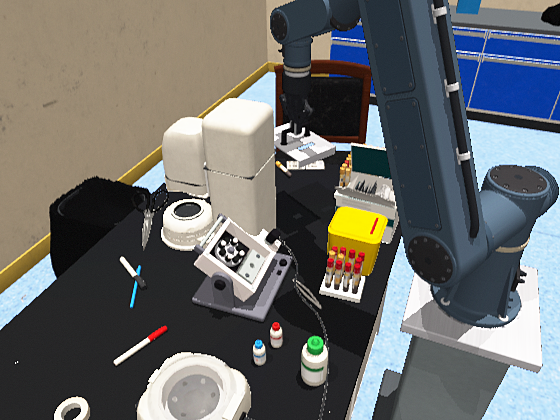

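```bash
python3 - <<'E'
from fit import *
c=wc("w4.npz"); s,p,T=st()
# cover frame (handle centre): x->tool y, y->-tool z, z->-tool x
X=np.array([[-98,66],[92,66],[-55,29],[-37,29],[-37,-29],[-55,-29]])/1e3
u=np.array([[51,124],[502,124],[162,208],[200,207],[210,316],[173,316.]])
B=np.array([[0,0,-1],[1,0,0],[0,-1,0]],float) # columns: cover x,y,z in tool
def W(k): 
    R=T@Ro.from_rotvec([k[3],0,k[4]]).as_matrix()@B
    return np.c_[X,np.full(len(X),-.036)]@R.T+p+T@k[:3]
f=lambda k:(c.proj(W(k))-u).ravel()
r=least_squares(f,[-.017,0,0,0,0],x_scale=[.01,.01,.01,.1,.1]);print(r.x.round(4),r.fun.round(1))
E
```

```text
[-0.0094 -0.0065 -0.0003 -0.0019 -0.0077] [-0.   0.4  0.  -0.  -0.6 -0.9  0.9  0.2 -0.8  0.2  0.5  0.1]
```

```bash
python3 - <<'E'
from fit import *
c=wc("w4.npz"); s,p,T=st()
print("cam in tool",(T.T@(c.c-p)).round(4),(T.T@c.R.T).round(3))
X=np.array([[-98,66],[92,66],[-55,29],[-37,29],[-37,-29],[-55,-29]])/1e3
u=np.array([[51,124],[502,124],[162,208],[200,207],[210,316],[173,316.]])
B=np.array([[0,0,-1],[1,0,0],[0,-1,0]],float)
def W(k): 
    R=T@Ro.from_rotvec([k[3],0,k[4]]).as_matrix()@B
    return np.c_[X,np.full(len(X),-.036)]@R.T+p+T@k[:3]
for fx in (-.017,-.013):
  f=lambda k:(c.proj(W(np.r_[fx,k]))-u).ravel()
  r=least_squares(f,[0,0,0,0],x_scale=[.01,.01,.1,.1]);print(r.x.round(4),r.fun.round(1))
k=np.array([-.017,0,0,0,0]);print(f(k[1:]).round(1))
E
```

```text
cam in tool [-0.1355 -0.0039 -0.085 ] [[ 0.018 -0.324  0.946]
 [ 1.     0.006 -0.017]
 [ 0.     0.946  0.324]]
[-0.0074 -0.002  -0.0067  0.0264] [-6.6 -1.3 15.7 -2.2 -4.7  0.4 -2.1  1.8 -2.6  5.5 -2.1  4.7]
[-0.0069 -0.0011 -0.0039  0.0077] [-3.1 -0.4  7.3 -1.  -2.4 -0.3 -0.4  0.9 -1.6  2.7 -0.7  2.2]
[12.4  1.6 22.6  2.5 12.4  2.  14.6  3.3 11.5  4.8 12.3  4.4]
```

```bash
python3 - <<'E'
from fit import *
c=wc("w4.npz"); s,p,T=st(); print(p)
C=np.array([[0,-.324,.946],[1,0,0],[0,.946,.324]]) # cam axes cols in tool
Tc=c.R.T@C.T; pc=c.c-Tc@np.array([-.1416,.0019,-.0836]); print(pc,(T.T@Tc).round(3))
X=np.array([[-98,66],[92,66],[-55,29],[-37,29],[-37,-29],[-55,-29]])/1e3
u=np.array([[51,124],[502,124],[162,208],[200,207],[210,316],[173,316.]])
B=np.array([[0,0,-1],[1,0,0],[0,-1,0]],float)
def W(k): 
    R=Tc@Ro.from_rotvec([k[3],0,k[4]]).as_matrix()@B
    return np.c_[X,np.full(len(X),-.036)]@R.T+pc+Tc@k[:3]
for fx in (-.017,-.013):
  f=lambda k:(c.proj(W(np.r_[fx,k]))-u).ravel()
  r=least_squares(f,[0,0,0,0],x_scale=[.01,.01,.1,.1]);print(r.x.round(4),r.fun.round(1))
f=lambda k:(c.proj(W(k))-u).ravel()
r=least_squares(f,[-.017,0,0,0,0],x_scale=[.01,.01,.01,.1,.1]);print(r.x.round(4),r.fun.round(1))
E
```

```text
[ 0.54925123 -0.18003032  0.25058212]
[ 0.54286332 -0.17459215  0.24437853] [[ 1.     0.018  0.   ]
 [-0.018  1.    -0.   ]
 [-0.     0.     1.   ]]
[ 0.0015  0.0008 -0.0027  0.0152] [-1.4  0.   3.  -0.4 -1.3 -0.6  0.5  0.5 -1.1  1.2  0.1  1. ]
[ 0.0017  0.0017 -0.0012  0.0016] [ 2.1  1.1 -4.7  0.7  0.4 -1.2  1.6 -0.2 -0.4 -1.4  1.3 -1.4]
[-0.0155  0.0016  0.0011 -0.0021  0.0099] [-0.   0.4  0.   0.  -0.6 -0.8  0.9  0.2 -0.8  0.2  0.5  0. ]
```

```bash
python3 - <<'E'
from h import *
rep()
h=np.radians(-30.45)
to([.44,-.12,.50],Rtool([0,0,-1],[np.cos(h),np.sin(h),0]))
E
```

```text
t 4.4 q [-0.51   0.436  1.542  0.     1.148  0.023] tcp [ 0.5493 -0.18    0.2506] F [ 1.2 -1.7 -2.7] gap 0.123
[[ 0.013  0.861 -0.508]
 [-0.007 -0.508 -0.861]
 [-1.     0.015 -0.   ]]
MOVE [-10.05  -4.83   0.15] [-0.02 -0.   -0.17] dist 278.8 mm ang 0.9
```

Request:
{"fn": "carry_out", "kwargs": {
  "commands": [
    [[-2,-0.8,0,0,0,0,4],[-4,-1.6,0,0,0,0,4],[-6,-2.4,0,0,0,0,4],[-8,-3.6,0,0,0,0,4],[-9.6,-4.8,0,0,0,0,4]]
  ]
}}

```text
t: 4.9
tcp_pos: [0.4504, -0.1221, 0.4672]
tool_rot: [-0.613, -0.352, 0.615, -0.349]
force: [0.8, -0.3, -3.3]
finger_gap: 0.124
```

```bash
python3 - <<'E'
from h import *
rep()
F=Rface(.055)
t=-.25
x=Ro.from_euler('z',.055).as_matrix()@np.array([np.sin(-t),0,-np.cos(t)])
to([.43,.10,.51],Rtool(x,F[:,0]))
E
```

```text
t 4.9 q [-0.505  0.098  1.425 -0.     1.621  0.029] tcp [ 0.4504 -0.1221  0.4672] F [ 0.8 -0.3 -3.3] gap 0.124
[[-0.003  0.861 -0.509]
 [ 0.002 -0.509 -0.861]
 [-1.    -0.003  0.   ]]
MOVE [-1.7  -5.23 -7.23] [-6.71  0.83  2.82] dist 227.1 mm ang 36.6
```

Request:
{"fn": "carry_out", "kwargs": {
  "commands": [
    [[-1.7,-1.5,-1,-1,0.1,0.4,4],[-1.7,-3,-2.5,-2.5,0.3,1,4],[-1.7,-4.2,-4,-4,0.5,1.7,4],[-1.7,-5.2,-5.6,-5.4,0.7,2.3,4],[-1.7,-5.23,-7.2,-6.71,0.83,2.82,4]]
  ]
}}

```text
t: 5.4
tcp_pos: [0.4267, 0.1008, 0.5086]
tool_rot: [0.545, 0.45, -0.417, 0.572]
force: [1.4, -0.8, -2.1]
finger_gap: 0.121
```

```bash
python3 - <<'E'
from h import *
rep()
E
```

```text
t 5.4 q [-0.04  -0.092  1.536  0.024  1.448 -0.101] tcp [0.4267 0.1008 0.5086] F [ 1.4 -0.8 -2.1] gap 0.121
[[ 0.248  0.967  0.06 ]
 [ 0.013  0.059 -0.998]
 [-0.969  0.248  0.002]]
```

```bash
cat > kin2.py <<'E'
from kin import *
D+= [([-.505,.098,1.425,0,1.621,.029],[.4504,-.1221,.4672]),([-.04,-.092,1.536,.024,1.448,-.101],[.4267,.1008,.5086])]
Q=np.array([d[0] for d in D]);P=np.array([d[1] for d in D])
# order: Rz(q1) Ry(q2) up L2 ; Ry(q3) up L3 (offset e) ; Rz(q4) ; Ry(q5) up Lt
Ry=lambda a:Ro.from_euler('y',a).as_matrix(); Rz=lambda a:Ro.from_euler('z',a).as_matrix()
def fk(q,k):
    L2,L3,H,d,Lt,e,a=k
    A=Rz(q[0]);p=A@[a,d,H];A=A@Ry(q[1]);p=p+A@[0,0,L2];A=A@Ry(q[2]);p=p+A@[e,0,L3];A=A@Rz(q[3])@Ry(q[4]);p=p+A@[0,0,Lt]
    A=A@Rz(-q[5] if 0 else q[5]) 
    # tool x = A z ; tool y?
    return p,A
def f(k): return np.concatenate([fk(q,k)[0]-p for q,p in zip(Q,P)]+[[0.01*k[5],.01*k[6]]])
if __name__=="__main__":
    r=least_squares(f,[.456,.4,.3,.11,.3,0,0]);print(r.x.round(4),(1e3*r.fun).round(1))
E
python3 kin2.py
```

```text
[ 0.5874  0.3918  0.2743  0.111   0.2965  0.1138 -0.    ] [ 0.2 -0.3  0.1 -0.  -0.2  0.1 -0.1  0.1 -0.3 -0.   0.2 -0.1  0.2 -0.5
  0.3 -0.   0.3 -0.3  0.2 -0.2  0.2 -0.   0.3  0.   1.1 -0. ]
```

```bash
cat >> kin2.py <<'E'
KP=[0.5874,0.3918,0.2743,0.111,0.2965,0.1138,0.]
M=np.array([[0,-1,0],[0,0,-1],[1,0,0]]) # placeholder
def tool(q):
    p,A=fk(q,KP); return p,np.c_[A[:,2],-A[:,0],-A[:,1]] if 0 else np.c_[A[:,2],SG*A[:,IY],np.cross(A[:,2],SG*A[:,IY])]
IY,SG=0,-1
LO=np.array([-3.08,-.75,.22,-1.43,0,-2.85]);HI=np.array([3.08,2.2,2.44,4.57,2.65,2.85])
def ik(pos,R,q0):
    def g(q):
        p,T=tool(q); return np.r_[(p-pos)*10,Ro.from_matrix(T.T@R).as_rotvec()]
    r=least_squares(g,np.clip(q0,LO+1e-3,HI-1e-3),bounds=(LO,HI)); return r.x,np.abs(r.fun).max()
E
python3 - <<'E'
import kin2
from kin2 import *
rep(); s,p,T=st(); print((fk(s["q"],KP)[1].T@T).round(3))
E
```

```text
t 5.4 q [-0.04  -0.092  1.536  0.024  1.448 -0.101] tcp [0.4267 0.1008 0.5086] F [ 1.4 -0.8 -2.1] gap 0.121
[[ 0.248  0.967  0.06 ]
 [ 0.013  0.059 -0.998]
 [-0.969  0.248  0.002]]
[[-0. -1. -0.]
 [ 0.  0. -1.]
 [ 1. -0.  0.]]
```

```bash
cat >> kin2.py <<'E'
MP=np.array([.5112,.1912,.0915]); MY=.055
F=Rface(MY)
TF=np.c_[-F[:,2],F[:,0],-F[:,1]]   # tool for cover, y up slope
def fw(v): return MP+F@(np.array(v,float)/1e3)
def hangpose(hx,hy,hz,tilt=0,off=(-.0165,0,.001)):
    """tool pose so handle at face coords (mm); tilt: extra rotation about face y (rad, + = less tilted i.e. front up)"""
    R=F@Ro.from_euler('y',tilt).as_matrix(); T=np.c_[-R[:,2],R[:,0],-R[:,1]]
    return fw([hx,hy,hz])-T@np.array(off),T
E
python3 - <<'E'
from kin2 import *
q0=[0.1,.1,1.8,0,.6,0]
for v in [(56,0,100),(52,0,75),(52,0,40),(46,0,40)]:
    for tl in (0,):
        p,T=hangpose(*v,tl); q,e=ik(p,T,q0); print(v,tl,p.round(3),q.round(2),e.round(4))
print("pin, jaws along slope")
for v in [(5,-75,42),(5,-75,110),(0,2,40),(0,2,60),(0,2,28)]:
    p,T=hangpose(*v,0,(-.019,0,0)); q,e=ik(p,T,q0); print(v,q.round(2),e.round(4))
print("pin, jaws along y")
for v in [(5,-75,42),(5,-75,110),(0,2,60),(0,2,28)]:
    for sg in (1,-1):
      for tl in (0,.2,.35,.6):
        R=F@Ro.from_euler('y',tl).as_matrix(); T=np.c_[-R[:,2],sg*R[:,1],np.cross(-R[:,2],sg*R[:,1])]
        p=fw(v)-T@np.array([-.019,0,0])
        q,e=ik(p,T,[.1,.1,1.8,0,.6,-1.5*sg]); print(v,sg,tl,q.round(2),e.round(4))
E
```

```text
(56, 0, 100) 0 [0.509 0.192 0.192] [ 0.2   0.39  2.11 -1.16  0.09  1.28] 0.0
(52, 0, 75) 0 [0.52  0.193 0.169] [ 0.2   0.45  2.09 -1.43  0.08  1.55] 0.0171
(52, 0, 40) 0 [0.54  0.194 0.141] [ 0.19  0.52  2.05 -1.43  0.08  1.54] 0.0458
(46, 0, 40) 0 [0.535 0.194 0.137] [ 0.19  0.53  2.05 -1.43  0.08  1.55] 0.055
pin, jaws along slope
(5, -75, 42) [-0.05  0.57  2.24  2.76  0.27 -2.85] 0.0408
(5, -75, 110) [ 0.01  0.38  2.23  0.48  0.   -0.52] 0.0768
(0, 2, 40) [ 0.21  0.56  2.1  -1.43  0.09  1.57] 0.1281
(0, 2, 60) [ 0.21  0.52  2.12 -1.43  0.09  1.57] 0.1126
(0, 2, 28) [ 0.16  0.58  2.09 -0.7   0.    0.79] 0.143
pin, jaws along y
(5, -75, 42) 1 0 [ 0.01  0.53  2.14  1.04  0.   -2.64] 0.1405
(5, -75, 42) 1 0.2 [-0.    0.53  2.11  0.26  0.09 -1.89] 0.0
(5, -75, 42) 1 0.35 [ 0.    0.52  2.01  0.04  0.35 -1.66] 0.0
(5, -75, 42) 1 0.6 [ 0.01  0.56  1.84  0.    0.73 -1.62] 0.0
(5, -75, 42) -1 0 [-0.01  0.59  2.25  3.01  0.3  -1.5 ] 0.0
(5, -75, 42) -1 0.2 [-0.    0.53  2.11  0.26  0.09  1.26] 0.0
(5, -75, 42) -1 0.35 [0.   0.52 2.01 0.04 0.35 1.48] 0.0
(5, -75, 42) -1 0.6 [0.01 0.56 1.84 0.
[... 767 characters left out ...]
.16  0.51  2.14 -0.76  0.    2.42] 0.119
(0, 2, 60) -1 0.2 [ 0.19  0.51  2.08 -0.36  0.16  2.06] 0.0
(0, 2, 60) -1 0.35 [ 0.18  0.5   1.98 -0.08  0.4   1.77] 0.0
(0, 2, 60) -1 0.6 [ 0.16  0.54  1.82 -0.    0.77  1.68] 0.0
(0, 2, 28) 1 0 [ 0.21  0.58  2.08 -1.43  0.09 -0.01] 0.1366
(0, 2, 28) 1 0.2 [ 0.19  0.58  2.05 -0.48  0.11 -0.97] 0.0
(0, 2, 28) 1 0.35 [ 0.18  0.57  1.96 -0.09  0.36 -1.37] 0.0
(0, 2, 28) 1 0.6 [ 0.16  0.61  1.79 -0.    0.73 -1.46] 0.0
(0, 2, 28) -1 0 [ 0.18  0.58  2.08 -1.17  0.04  2.85] 0.146
(0, 2, 28) -1 0.2 [ 0.19  0.58  2.05 -0.48  0.11  2.17] 0.0
(0, 2, 28) -1 0.35 [ 0.18  0.57  1.96 -0.09  0.36  1.77] 0.0
(0, 2, 28) -1 0.6 [ 0.16  0.61  1.79 -0.    0.73  1.68] 0.0
```

```bash
cat >> kin2.py <<'E'
def lippose(lx,ly,lz,tl,off=(-.0165,0,.001)):
    """tool pose s.t. cover_lip point at face coords (mm) with tilt tl. sign: +tl about y => x axis goes down => so front up is +"""
    R=F@Ro.from_euler('y',tl).as_matrix(); T=np.c_[-R[:,2],R[:,0],-R[:,1]]
    h=fw([lx,ly,lz])-R@np.array([.088,0,-.05])
    return h-T@np.array(off),T,(F.T@(h-MP)*1e3)
E
python3 - <<'E'
from kin2 import *
q0=[0.19,.5,2.0,-0.1,.2,0.1]
for tl in (.05,.08,.1,.12,.15,.18,.2,.25,.3,.35,.4):
    for l in [(134,0,-10),(142,0,40)]:
        p,T,h=lippose(*l,tl); q,e=ik(p,T,q0); print(tl,l,h.round(1),q.round(2),e.round(4))
E
```

```text
0.05 (134, 0, -10) [48.6 -0.  44.3] [ 0.19  0.52  2.06 -1.43  0.07  1.54] 0.0009
0.05 (142, 0, 40) [56.6 -0.  94.3] [ 0.2   0.4   2.07 -0.57  0.14  0.69] 0.0
0.08 (134, 0, -10) [50.3  0.  46.9] [ 0.19  0.51  2.04 -0.75  0.1   0.86] 0.0
0.08 (142, 0, 40) [58.3 -0.  96.9] [ 0.19  0.39  2.05 -0.38  0.19  0.49] 0.0
0.1 (134, 0, -10) [51.4  0.  48.5] [ 0.18  0.5   2.02 -0.51  0.13  0.62] 0.0
0.1 (142, 0, 40) [59.4 -0.  98.5] [ 0.19  0.38  2.03 -0.3   0.23  0.41] 0.0
0.12 (134, 0, -10) [52.6 -0.  50.2] [ 0.18  0.49  2.01 -0.38  0.16  0.48] 0.0
0.12 (142, 0, 40) [ 60.6  -0.  100.2] [ 0.19  0.38  2.02 -0.24  0.27  0.35] 0.0
0.15 (134, 0, -10) [54.5  0.  52.6] [ 0.18  0.48  1.99 -0.26  0.22  0.36] 0.0
0.15 (142, 0, 40) [ 62.5  -0.  102.6] [ 0.19  0.37  1.99 -0.19  0.32  0.3 ] 0.0
0.18 (134, 0, -10) [56.4  0.  54.9] [ 0.18  0.48  1.96 -0.19  0.28  0.29] 0.0
0.18 (142, 0, 40) [ 64.4  -0.  104.9] [ 0.19  0.37  1.97 -0.15  0.38  0.25] 0.0
0.2 (134, 0, -10) [57.7 -0.  56.5] [ 0.18  0.47  1.95 -0.16  0.32  0.26] 0.0
0.2 (142, 0, 40) [ 65.7  -0.  106.5] [ 0.18  0.36  1.95 -0.13  0.42  0.23] 0.0
0.25 (134, 0, -10) [61.1  0.  60.2] [ 0.17  0.47  1.91 -0.1   0.41  0.21] 0.0
0.25 (142, 0, 40) [ 69.1  -0.  110.2] [ 0.18  0.36  1.91 -0.09  0.51  0.19] 0.0
0.3 (134, 0, -10) [64.7  0.  63.8] [ 0.17  0.46  1.87 -0.07  0.5   0.17] 0.0
0.3 (142, 0, 40) [ 72.7   0.  113.8] [ 0.18  0.36  1.87 -0.07  0.6   0.17] 0.0
0.35 (134, 0, -10) [68.5  0.  67.1] [ 0.17  0.46  1.83 -0.05  0.59  0.15] 0.0
0.35 (142, 0, 40) [ 76.5  -0.  117.1] [ 0.17  0.36  1.83 -0.05  0.69  0.15] 0.0
0.4 (134, 0, -10) [72.4 -0.  70.3] [ 0.16  0.46  1.79 -0.04  0.68  0.13] 0.0
0.4 (142, 0, 40) [ 80.4  -0.  120.3] [ 0.17  0.37  1.79 -0.03  0.77  0.13] 0.0
```

```bash
python3 - <<'E'
from kin2 import *
p,T,h=lippose(145,15,110,.25); print(p.round(3),ik(p,T,[.2,.2,1.9,0,.5,0])); to(p,T)
# lowest pts
E
```

```text
[0.472 0.205 0.265] (array([ 0.22830139,  0.225343  ,  1.9050218 , -0.09981226,  0.65759903,
        0.24142846]), np.float64(1.1102230246251565e-15))
MOVE [ 9.94 -0.43 -4.07] [ 0.06 -0.    1.26] dist 268.8 mm ang 6.3
```

Request:
{"fn": "carry_out", "kwargs": {
  "commands": [
    [[0,-0.4,-2,0,0,0.3,4],[1,-0.4,-4.07,0,0,0.6,4],[3,-0.4,-4.07,0.06,0,1,4],[5,-0.43,-4.07,0.06,0,1.26,4],[7,-0.43,-4.07,0.06,0,1.26,4]]
  ]
}}

```text
t: 5.9
tcp_pos: [0.4543, 0.2025, 0.3377]
tool_rot: [0.57, 0.418, -0.388, 0.592]
force: [0.9, 0.0, -2.5]
finger_gap: 0.125
```

```bash
python3 - <<'E'
from kin2 import *
rep()
p,T,h=lippose(145,5,60,.22); print(p.round(3)); to(p,T)
c,im=snap("side","pics/s5.png"); crop(im,170,120,150,112,5.3,"pics/s5a.png")
E
```

```text
t 5.9 q [ 0.233  0.101  1.826 -0.083  0.863  0.222] tcp [0.4543 0.2025 0.3377] F [ 0.9  0.  -2.5] gap 0.125
[[ 0.35   0.935  0.053]
 [ 0.018  0.05  -0.999]
 [-0.937  0.35   0.   ]]
[0.501 0.197 0.221]
MOVE [5.01 0.11 0.33] [-0.02  0.01  0.38] dist 125.6 mm ang 1.9
```

View pics/s5.png

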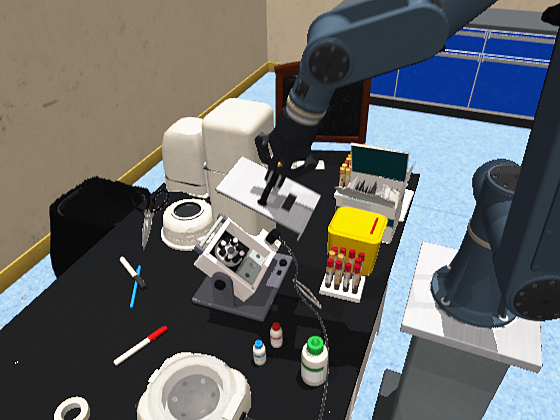

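Request:
{"fn": "carry_out", "kwargs": {
  "commands": [
    [[1.3,0.1,0.1,0,0,0.1,4],[2.6,0.1,0.2,0,0,0.2,4],[3.9,0.1,0.3,0,0,0.3,4],[5,0.11,0.33,0,0,0.38,4],[5,0.11,0.33,0,0,0.38,4]]
  ]
}}

```text
t: 6.45
tcp_pos: [0.5018, 0.1948, 0.2205]
tool_rot: [0.576, 0.409, -0.381, 0.596]
force: [-1.2, -0.4, -2.2]
finger_gap: 0.118
```

```bash
python3 - <<'E'
from kin2 import *
rep()
c,im=snap("side","pics/s6.png"); crop(im,180,150,150,150,4,"pics/s6a.png")
s,p,T=st()
# predicted cover points projected from tool pose
h=p+T@np.array([-.0165,0,.001]); B=np.array([[0,0,-1],[1,0,0],[0,-1,0]],float); R=T@B
print("handle face",(F.T@(h-MP)*1e3).round(1),"lip face",(F.T@(h+R@[.088,0,-.05]-MP)*1e3).round(1))
pts=np.array([[92,66,-36],[92,-66,-36],[-98,66,-36],[-98,-66,-36],[92,50,-60],[88,50,-60]])/1e3
print(side.proj(pts@R.T+h).round(1))
print("as crop",((side.proj(pts@R.T+h)-[180,150])*4).round(0))
print("bar crop",((side.proj(np.array([fw([129,56,-8]),fw([129,-56,-8])]))-[180,150])*4).round(0))
np.save("t.npy",0)
c,im=snap("wrist","pics/w6.png")
c,im=snap("scene","pics/sc6.png"); crop(im,190,130,100,100,6,"pics/sc6a.png")
E
```

```text
t 6.45 q [ 0.194  0.326  1.928 -0.114  0.511  0.233] tcp [0.5018 0.1948 0.2205] F [-1.2 -0.4 -2.2] gap 0.118
[[ 0.374  0.926  0.049]
 [ 0.017  0.046 -0.999]
 [-0.927  0.375  0.002]]
handle face [ 72.2   3.5 128.3] lip face [146.9   3.   60.1]
[[202.5 225.8]
 [228.4 192.5]
 [279.9 268.8]
 [298.8 231.4]
 [203.4 228.4]
 [204.9 229.3]]
as crop [[ 90. 303.]
 [194. 170.]
 [400. 475.]
 [475. 325.]
 [ 93. 314.]
 [100. 317.]]
bar crop [[ 77. 389.]
 [161. 275.]]
```

View pics/s6a.png

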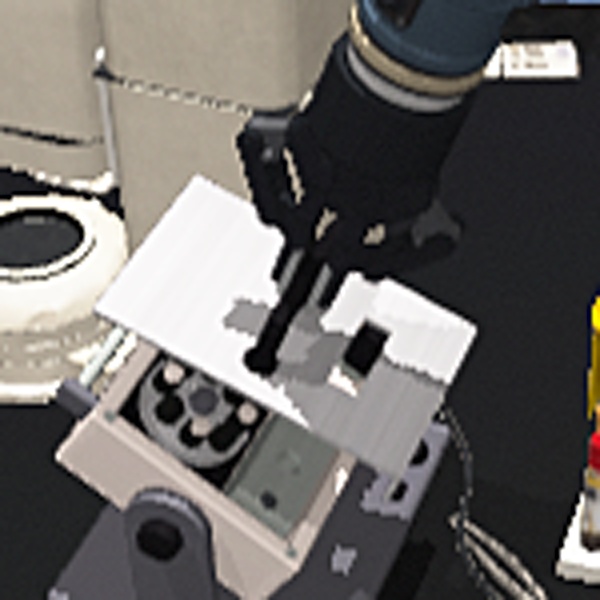

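View pics/sc6a.png

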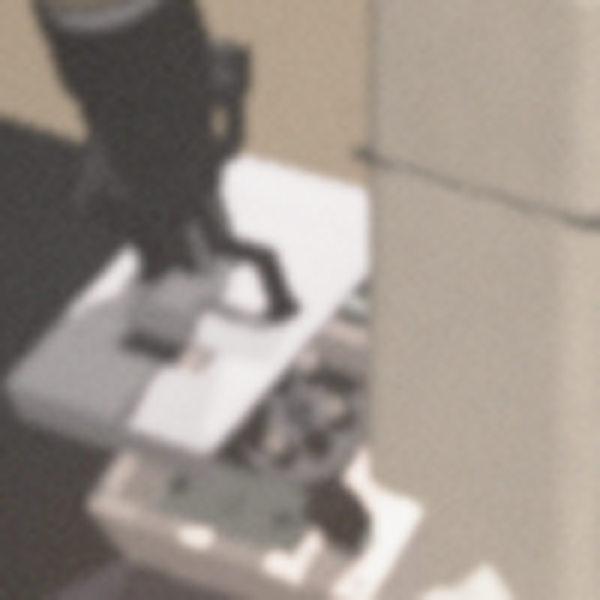

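View pics/w6.png

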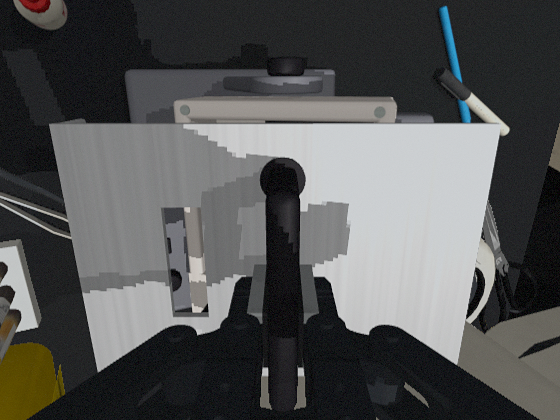

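```bash
python3 - <<'E'
from kin2 import *
from fit import onface
im=cv2.imread("pics/w6.png"); crop(im,165,85,250,60,3.2,"pics/w6a.png")
c,im=snap("wrist","pics/w6b.png");np.savez("w6.npz",K=c.K,R=c.R,t=c.t)
rep()
for u in [(174,101),(397,99)]: print(onface(c,u,[*MP,MY],0).round(1))
# camera-implied tool pose vs measured
C=np.array([[0,-.324,.946],[1,0,0],[0,.946,.324]])
Tc=c.R.T@C.T; pc=c.c-Tc@np.array([-.1416,.0019,-.0836]); s,p,T=st(); print(pc,p,(T.T@Tc).round(3))
E
```

```text
t 6.65 q [ 0.195  0.318  1.924 -0.114  0.51   0.233] tcp [0.5047 0.1961 0.2263] F [ 1.5  0.1 -3.1] gap 0.12
[[ 0.386  0.921  0.05 ]
 [ 0.02   0.046 -0.999]
 [-0.922  0.386 -0.   ]]
[-30.6  75.    0. ]
[119.3  77.4   0. ]
[0.50256839 0.19769358 0.22496937] [0.50471071 0.19607621 0.22630974] [[ 1.     0.001  0.   ]
 [-0.001  1.     0.   ]
 [-0.    -0.     1.   ]]
```

View pics/w6a.png

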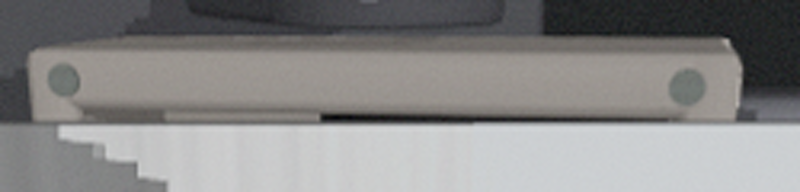

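```bash
python3 - <<'E'
from kin2 import *
p,T,h=lippose(146,0,8,.2); print(p.round(3)); to(p,T)
p,T,h=lippose(146,0,-6,.2); print(p.round(3)); to(p,T)
E
```

```text
[0.532 0.193 0.177]
MOVE [2.23 0.25 0.16] [-0.05  0.02  0.16] dist 56.1 mm ang 0.9
[0.54  0.194 0.166]
MOVE [2.77 0.37 0.16] [-0.05  0.02  0.16] dist 70.0 mm ang 0.9
```

Request:
{"fn": "carry_out", "kwargs": {
  "commands": [
    [[0.6,0.08,0.05,0,0,0.1,4],[1.2,0.15,0.1,0,0,0.16,4],[1.8,0.22,0.16,-0.05,0,0.16,4],[2.2,0.25,0.16,-0.05,0,0.16,4],[2.2,0.25,0.16,-0.05,0,0.16,4]]
  ]
}}

```text
t: 7.15
tcp_pos: [0.532, 0.1933, 0.1768]
tool_rot: [0.58, 0.403, -0.372, 0.602]
force: [-0.5, 0.1, -3.5]
finger_gap: 0.127
```

```bash
python3 - <<'E'
from kin2 import *
c,im=snap("side","pics/s7.png"); crop(im,180,170,130,130,4.6,"pics/s7a.png")
rep()
p,T,h=lippose(146,0,-6,.2); print(p.round(3)); to(p,T)
s,p,T=st()
h=p+T@np.array([-.0165,0,.001]); B=np.array([[0,0,-1],[1,0,0],[0,-1,0]],float); R=T@B
print("handle face",(F.T@(h-MP)*1e3).round(1),"lip face",(F.T@(h+R@[.088,0,-.05]-MP)*1e3).round(1))
E
```

```text
t 7.2 q [ 0.178  0.432  1.93  -0.138  0.376  0.242] tcp [0.5317 0.1934 0.1771] F [-0.6 -0.2 -2.8] gap 0.117
[[ 0.398  0.916  0.054]
 [ 0.02   0.05  -0.999]
 [-0.917  0.398  0.001]]
[0.54  0.194 0.166]
MOVE [0.54 0.13 0.  ] [-0.    0.02  0.02] dist 14.0 mm ang 0.1
handle face [69.3  0.1 74.5] lip face [145.5  -0.    7.9]
```

View pics/s7a.png

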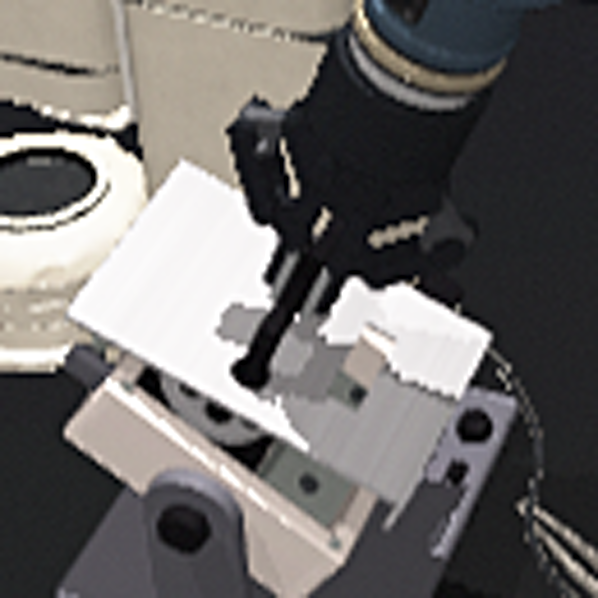

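Request:
{"fn": "carry_out", "kwargs": {
  "commands": [
    [[0.14,0.04,0,0,0,0,4],[0.28,0.08,0,0,0,0,4],[0.42,0.12,0,0,0,0,4],[0.54,0.13,0,0,0,0,4],[0.54,0.13,0,0,0,0,4]]
  ]
}}

```text
t: 7.7
tcp_pos: [0.54, 0.1936, 0.165]
tool_rot: [0.58, 0.404, -0.372, 0.602]
force: [0.2, -0.3, -3.3]
finger_gap: 0.122
```

```bash
cat > liprep.py <<'E'
from kin2 import *
def lr():
    rep(); s,p,T=st()
    h=p+T@np.array([-.0165,0,.001]); B=np.array([[0,0,-1],[1,0,0],[0,-1,0]],float); R=T@B
    print("handle face",(F.T@(h-MP)*1e3).round(1),"lip face",(F.T@(h+R@[.088,0,-.05]-MP)*1e3).round(1),"F face",(F.T@s["force"]).round(1))
E
python3 - <<'E'
from liprep import *
lr()
for a in [(140,0,-8,.17),(136,0,-8,.15)]:
    p,T,h=lippose(*a); to(p,T)
E
```

```text
t 7.7 q [ 0.176  0.463  1.922 -0.143  0.355  0.246] tcp [0.54   0.1936 0.165 ] F [ 0.2 -0.3 -3.3] gap 0.122
[[ 0.397  0.916  0.054]
 [ 0.02   0.05  -0.999]
 [-0.918  0.397  0.002]]
handle face [69.1 -0.1 59.8] lip face [145.3  -0.2  -6.9] F face [-1.8 -0.3 -2.8]
MOVE [ 0.2  -0.24 -0.01] [-0.    0.02  0.37] dist 7.8 mm ang 1.9
MOVE [ 0.31 -0.42 -0.01] [-0.    0.02  0.6 ] dist 13.0 mm ang 3.0
```

Request:
{"fn": "carry_out", "kwargs": {
  "commands": [
    [[0.1,-0.1,0,0,0,0.15,4],[0.18,-0.2,0,0,0,0.3,4],[0.25,-0.3,0,0,0,0.45,4],[0.3,-0.38,0,0,0,0.6,4],[0.3,-0.38,0,0,0,0.6,4]]
  ]
}}

```text
t: 8.2
tcp_pos: [0.5331, 0.1932, 0.1541]
tool_rot: [0.59, 0.389, -0.357, 0.611]
force: [-0.4, 0.9, -2.8]
finger_gap: 0.122
```

```bash
python3 - <<'E'
from liprep import *
lr()
for a in [(135,0,-8.5,.12),(134,0,-9,.08)]:
    p,T,h=lippose(*a); to(p,T); s=st()[0]; print(ik(p,T,s["q"])[0].round(2))
E
```

```text
t 8.2 q [ 0.182  0.478  1.982 -0.254  0.233  0.36 ] tcp [0.5331 0.1932 0.1541] F [-0.4  0.9 -2.8] gap 0.122
[[ 0.443  0.895  0.054]
 [ 0.022  0.05  -0.999]
 [-0.896  0.443  0.002]]
handle face [56.4 -0.1 55. ] lip face [135.9  -0.2  -7.7] F face [-1.9  0.9 -2.1]
MOVE [ 0.15 -0.07 -0.01] [0.   0.02 0.36] dist 4.1 mm ang 1.8
[ 0.18  0.49  2.01 -0.37  0.17  0.47]
MOVE [ 0.32 -0.15 -0.01] [0.01 0.02 0.82] dist 8.8 mm ang 4.1
[ 0.19  0.5   2.04 -0.74  0.1   0.85]
```

Request:
{"fn": "carry_out", "kwargs": {
  "commands": [
    [[0.05,-0.03,0,0,0,0.1,4],[0.1,-0.07,0,0,0,0.2,4],[0.15,-0.12,0,0,0,0.3,4],[0.15,-0.16,0,0,0.02,0.36,4],[0.15,-0.2,0,0,0.02,0.36,4]]
  ]
}}

```text
t: 8.7
tcp_pos: [0.5315, 0.1932, 0.1494]
tool_rot: [0.597, 0.379, -0.346, 0.617]
force: [-0.5, 0.1, -2.5]
finger_gap: 0.119
```

```bash
python3 - <<'E'
from liprep import *
lr()
for a in [(134,0,-9,.08)]:
    p,T,h=lippose(*a); to(p,T); s=st()[0]; print(ik(p,T,s["q"])[0].round(2))
c,im=snap("side","pics/s8.png"); crop(im,180,170,130,130,4.6,"pics/s8a.png")
E
```

```text
t 8.7 q [ 0.183  0.49   2.013 -0.387  0.161  0.496] tcp [0.5315 0.1932 0.1494] F [-0.5  0.1 -2.5] gap 0.119
[[ 0.473  0.879  0.055]
 [ 0.026  0.048 -0.998]
 [-0.881  0.474 -0.   ]]
handle face [51.8 -0.1 52.1] lip face [ 1.334e+02 -1.000e-01 -7.900e+00] F face [-1.8  0.2 -1.8]
MOVE [ 0.17 -0.02 -0.  ] [ 0.   -0.    0.43] dist 4.4 mm ang 2.2
[ 0.19  0.5   2.04 -0.74  0.1   0.85]
```

View pics/s8a.png

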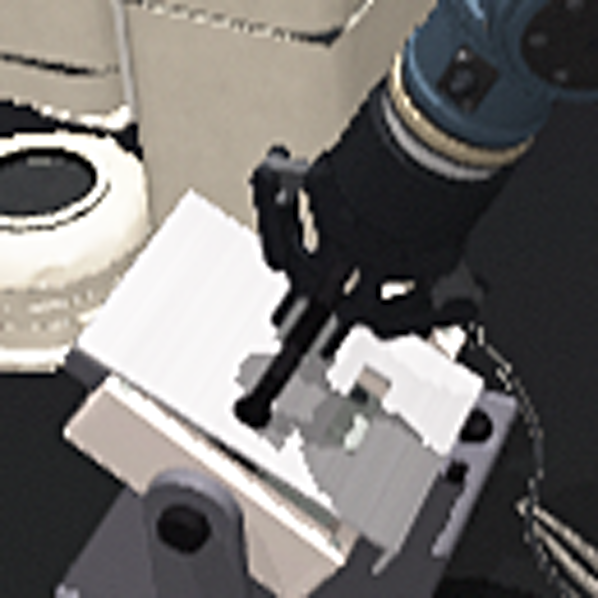

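Request:
{"fn": "carry_out", "kwargs": {
  "commands": [
    [[0.05,-0.02,0,0,0,0.1,4],[0.1,-0.05,0,0,0,0.2,4],[0.15,-0.08,0,0,0,0.3,4],[0.17,-0.11,0,0,0,0.4,4],[0.17,-0.14,0,0,0,0.43,4]]
  ]
}}

```text
t: 9.25
tcp_pos: [0.5317, 0.1935, 0.1448]
tool_rot: [0.604, 0.368, -0.333, 0.623]
force: [3.1, -1.3, -0.5]
finger_gap: 0.123
```

```bash
python3 - <<'E'
from liprep import *
lr()
for a in [(134,0,-9,.08),(128,0,-9,.08)]:
    p,T,h=lippose(*a); to(p,T); s=st()[0]; print(ik(p,T,s["q"])[0].round(2))
E
```

```text
t 9.25 q [ 0.187  0.505  2.044 -0.807  0.091  0.918] tcp [0.5317 0.1935 0.1448] F [ 3.1 -1.3 -0.5] gap 0.123
[[ 0.508  0.86   0.055]
 [ 0.029  0.047 -0.998]
 [-0.861  0.509 -0.001]]
handle face [48.7  0.2 48.3] lip face [132.6   0.2  -8.4] F face [ 2.2 -1.5 -2.1]
MOVE [0.01 0.06 0.01] [-0.   -0.01 -0.03] dist 1.6 mm ang 0.2
[ 0.19  0.5   2.04 -0.74  0.1   0.85]
MOVE [ 0.03 -0.18  0.01] [-0.   -0.01 -0.03] dist 4.5 mm ang 0.2
[ 0.19  0.51  2.05 -0.89  0.09  1.  ]
```

Request:
{"fn": "carry_out", "kwargs": {
  "commands": [
    [[0,0,0,0,0,0,14],[0,0,0,0,0,0,16],[0,0,0,0,0,0,18],[0,0,0,0,0,0,22],[0,0,0,0,0,0,40]]
  ]
}}

```text
t: 9.75
tcp_pos: [0.5305, 0.1932, 0.144]
tool_rot: [0.604, 0.368, -0.334, 0.623]
force: [-0.7, -0.3, -0.6]
finger_gap: 0.414
```

```bash
python3 - <<'E'
from liprep import *
lr()
c,im=snap("side","pics/s9.png"); crop(im,180,170,130,130,4.6,"pics/s9a.png")
E
```

```text
t 9.75 q [ 0.187  0.505  2.045 -0.803  0.092  0.915] tcp [0.5305 0.1932 0.144 ] F [-0.7 -0.3 -0.6] gap 0.414
[[ 0.505  0.861  0.055]
 [ 0.028  0.047 -0.998]
 [-0.862  0.506 -0.   ]]
handle face [47.3 -0.1 48.3] lip face [ 1.31e+02 -1.00e-01 -8.60e+00] F face [-0.9 -0.3 -0.1]
```

View pics/s9a.png

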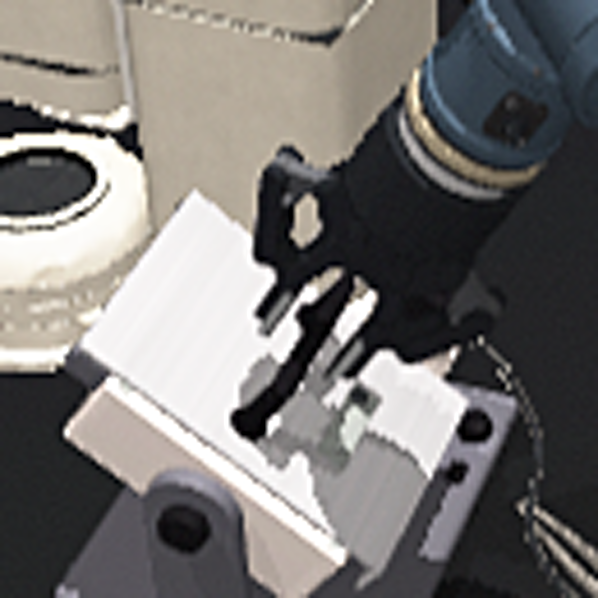

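Request:
{"fn": "carry_out", "kwargs": {
  "commands": [
    [[-0.6,0,0,0,0,0,60],[-2,0,0,0,0,0,60],[-4,0,0,0,0,0,60],[-5,-0.5,0,0,0,-1,60],[-6,-1,0,-1,0,-2,60]]
  ]
}}

```text
t: 10.3
tcp_pos: [0.4311, 0.188, 0.262]
tool_rot: [0.541, 0.435, -0.371, 0.617]
force: [1.2, -0.0, 0.5]
finger_gap: 0.7
```

```bash
cat >> kin2.py <<'E'
def pinpose(gx,gy,gz,tl,off=(-.019,0,0)):
    R=F@Ro.from_euler('y',tl).as_matrix(); T=np.c_[-R[:,2],R[:,1],R[:,0]]
    return fw([gx,gy,gz])-T@np.array(off),T
E
python3 - <<'E'
from liprep import *
lr()
p,T=pinpose(0,-55,130,.35); print(p.round(3)); to(p,T); s=st()[0]; print(ik(p,T,[0,.4,2,0,.4,-1.6]))
E
```

```text
t 10.3 q [ 0.212  0.169  1.995 -0.102  0.632  0.141] tcp [0.4311 0.188  0.262 ] F [ 1.2 -0.   0.5] gap 0.7
[[ 0.346  0.928  0.136]
 [ 0.013  0.14  -0.99 ]
 [-0.938  0.344  0.037]]
handle face [ 36.5   0.3 201.5] lip face [108.5   7.8 130.8] F face [ 1.3 -0.1 -0.3]
[0.445 0.132 0.18 ]
MOVE [ 3.25 -0.94  2.15] [-16.97   0.91  -0.73] dist 100.2 mm ang 85.1
(array([ 0.04647459,  0.32896647,  2.06194138,  0.00467713,  0.4896984 ,
       -1.58316047]), np.float64(4.118620049106412e-12))
```

```bash
python3 - <<'E'
from liprep import *
p,T=pinpose(0,-40,190,.4); print(p.round(3)); to(p,T); print(ik(p,T,[0,.4,2,0,.4,-1.6]))
E
```

```text
[0.409 0.145 0.229]
MOVE [ 0.92 -1.54  1.51] [-16.95   1.37  -1.15] dist 58.6 mm ang 85.2
(array([ 0.08819098,  0.20432084,  2.03020319, -0.01083759,  0.69621032,
       -1.53002536]), np.float64(3.3306690738754696e-15))
```

Request:
{"fn": "carry_out", "kwargs": {
  "commands": [
    [[0,-0.5,0.5,-1.7,0.1,-0.1,60],[0,-1,1,-3.4,0.2,-0.2,60],[0.3,-1.5,1.5,-5.1,0.4,-0.3,60],[0.6,-1.54,1.51,-6.8,0.5,-0.4,60],[0.9,-1.54,1.51,-8.5,0.7,-0.6,60]]
  ]
}}

```text
t: 10.8
tcp_pos: [0.409, 0.1449, 0.2271]
tool_rot: [0.283, 0.57, -0.19, 0.748]
force: [0.5, 0.9, 0.1]
finger_gap: 0.703
```

```bash
python3 - <<'E'
from liprep import *
rep()
p,T=pinpose(0,-40,190,.4); print(p.round(3)); to(p,T)
E
```

```text
t 10.8 q [ 0.068  0.187  2.086  0.035  0.585 -0.84 ] tcp [0.409  0.1449 0.2271] F [0.5 0.9 0.1] gap 0.703
[[ 0.278  0.607  0.744]
 [ 0.038  0.767 -0.64 ]
 [-0.96   0.207  0.19 ]]
[0.409 0.145 0.229]
MOVE [-0.06  0.02 -0.02] [-8.56  0.7  -0.56] dist 1.6 mm ang 43.0
```

Request:
{"fn": "carry_out", "kwargs": {
  "commands": [
    [[0,0,0,-1.7,0.15,-0.1,60],[0,0,0,-3.4,0.3,-0.2,60],[0,0,0,-5.1,0.45,-0.35,60],[0,0,0,-6.8,0.6,-0.45,60],[0,0,0,-8.5,0.7,-0.56,60]]
  ]
}}

```text
t: 11.3
tcp_pos: [0.4103, 0.1453, 0.2276]
tool_rot: [-0.015, 0.628, 0.02, 0.778]
force: [-0.3, 0.4, 0.7]
finger_gap: 0.703
```

```bash
python3 - <<'E'
from liprep import *
c,im=snap("wrist","pics/w10.png");np.savez("w10.npz",K=c.K,R=c.R,t=c.t)
rep()
c,im=snap("wrist","pics/w11.png");np.savez("w11.npz",K=c.K,R=c.R,t=c.t)
rep()
c,im=snap("side","pics/s11.png"); crop(im,180,170,130,130,4.6,"pics/s11a.png")
E
```

```text
t 11.35 q [ 0.087  0.208  2.028 -0.01   0.692 -1.531] tcp [0.4106 0.1454 0.2277] F [ 0.2 -0.3 -0.4] gap 0.704
[[ 0.211 -0.055  0.976]
 [ 0.012  0.999  0.053]
 [-0.978  0.001  0.211]]
t 11.4 q [ 0.087  0.208  2.029 -0.009  0.692 -1.523] tcp [0.4105 0.1455 0.2277] F [ 0.  -0.5  0.7] gap 0.702
[[ 0.211 -0.045  0.976]
 [ 0.013  0.999  0.044]
 [-0.977  0.003  0.211]]
```

View pics/w11.png

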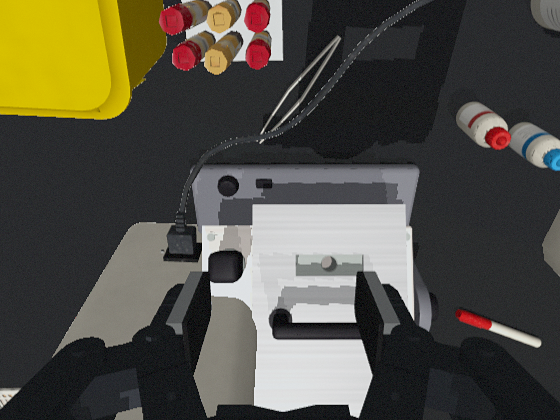

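View pics/s11a.png

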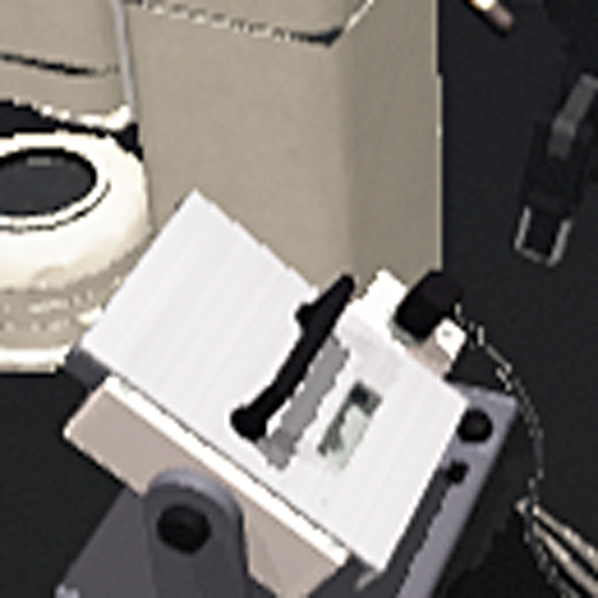

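```bash
python3 - <<'E'
from h import *
im=cv2.imread("pics/w11.png")
crop(im,190,195,240,150,3.3,"pics/w11a.png"); crop(im,285,240,90,50,8.5,"pics/w11b.png"); crop(im,195,220,70,70,8,"pics/w11c.png")
E
```

```text
(no output)
```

View pics/w11a.png

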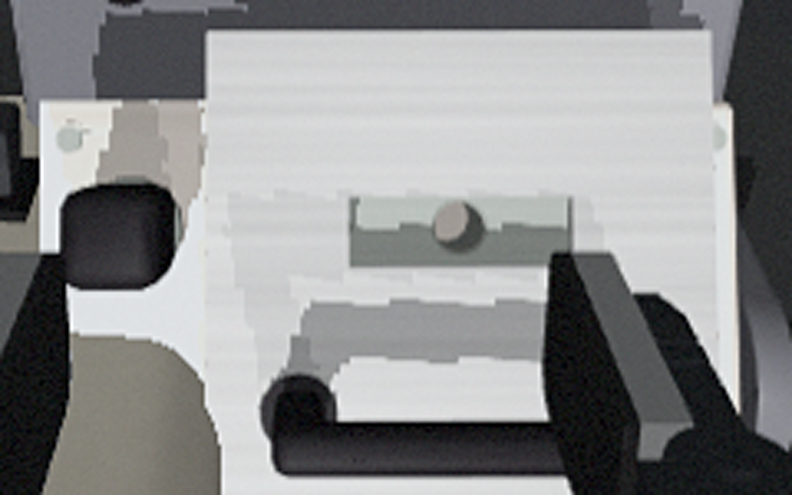

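View pics/w11b.png

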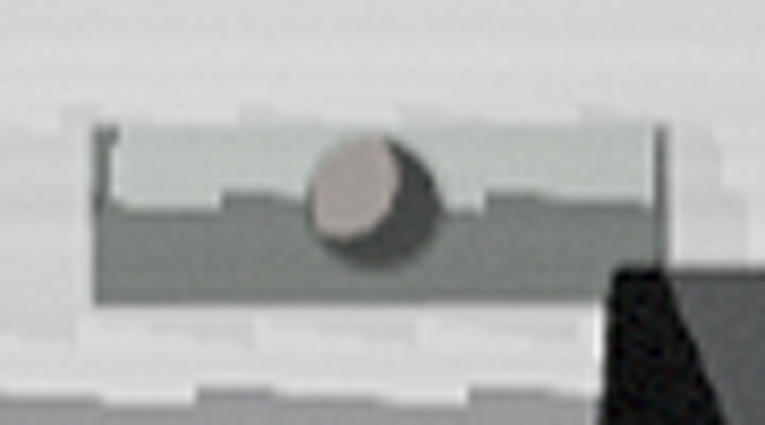

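View pics/w11c.png

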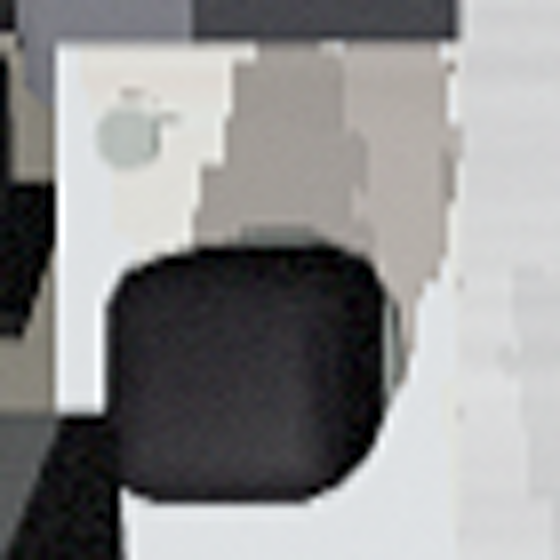

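```bash
cat > m11.py <<'E'
from liprep import *
from fit import wc,onface
c=wc("w11.npz"); 
T=np.array([[.211,-.045,.976],[.013,.999,.044],[-.977,.003,.211]]); p=np.array([.4105,.1455,.2277])
s,p,T=st()
C=np.array([[0,-.324,.946],[1,0,0],[0,.946,.324]])
c2=Cam.__new__(Cam); c2.K=c.K; c2.R=(T@C).T; c2.c=p+T@np.array([-.1416,.0003,-.0836]); c2.t=-c2.R@c2.c
P=[*MP,MY]
print("cam",c.c.round(4),c2.c.round(4),(c.R@c2.R.T).round(3))
for n,k in (("rep",c),("tool",c2)):
    print(n,"hole",onface(k,(329.1,263.8),P,-.012).round(1),"slot",onface(k,(329.6,265.1),P,.004).round(1))
    print("  slot corners",[onface(k,(285+a/8.5,240+b/8.5),P,.004).round(1)[:2] for a,b in [(93,125),(666,125),(666,302),(93,302)]])
    print("  face corner -34,-110",onface(k,(190+40/3.3,195+100/3.3),P,0).round(1),"-34,74",onface(k,(190+733/3.3,195+103/3.3),P,0).round(1))
    print("  plate front corners (-52,+-66)",onface(k,(190+207/3.3,195+30/3.3),P,.004).round(1),onface(k,(190+711/3.3,195+30/3.3),P,.004).round(1))
    B=np.array([[a,b,d] for a in(-12,12) for b in (-12,12) for d in (6,42)])
    bb=np.array([208.5,243.1,251.2,282.5])
    def g(v):
        u=k.proj(np.array([fw(q+np.array([v[0],v[1],0])) for q in B])); return np.array([u[:,0].min(),u[:,0].max(),u[:,1].min(),u[:,1].max()])-bb
    r=least_squares(g,[0,-80.]); print("  knob",r.x.round(1),r.fun.round(1))
E
python3 m11.py
```

```text
cam [0.2994 0.1413 0.3486] [0.2987 0.1406 0.3483] [[ 1.    -0.012 -0.003]
 [ 0.012  1.    -0.   ]
 [ 0.003  0.     1.   ]]
rep hole [  0.1   4.  -12. ] slot [-0.1  2.5  4. ]
  slot corners [array([ -9. , -26.5]), array([-9. , 31.8]), array([ 8.8, 31.5]), array([  8.8, -26.6])]
  face corner -34,-110 [ -34.6 -108.9    0. ] -34,74 [-33.6  75.9   0. ]
  plate front corners (-52,+-66) [-52.9 -64.1   4. ] [-52.9  69.2   4. ]
  knob [ -1.3 -83.2] [-0.9  1.  -1.4  1.2]
tool hole [ -0.3   1.6 -12. ] slot [-0.5  0.1  4. ]
  slot corners [array([ -9.7, -28.8]), array([-9. , 29.5]), array([ 8.8, 29. ]), array([  8.1, -29.1])]
  face corner -34,-110 [ -36.3 -110.9    0. ] -34,74 [-33.1  73.8   0. ]
  plate front corners (-52,+-66) [-54.1 -65.9   4. ] [-52.4  67.4   4. ]
  knob [ -2.7 -85.6] [-0.9  1.  -1.5  1.3]
```

```bash
python3 - <<'E'
from liprep import *
rep()
for z in (80,31):
    p,T=pinpose(-1.5,-85,z,.3); print(p.round(3)); to(p,T); print(ik(p,T,[0,.4,2,0,.4,-1.6]))
E
```

```text
t 11.45 q [ 0.087  0.208  2.03  -0.008  0.691 -1.52 ] tcp [0.4102 0.1455 0.2276] F [ 0.1 -0.1 -0.8] gap 0.703
[[ 0.211 -0.043  0.977]
 [ 0.013  0.999  0.041]
 [-0.977  0.004  0.211]]
[0.475 0.104 0.138]
MOVE [ 4.02 -1.78  1.69] [-0.15 -1.13 -0.01] dist 117.8 mm ang 5.7
(array([-0.03119605,  0.43734695,  2.09218902,  0.0883338 ,  0.30325021,
       -1.73719913]), np.float64(5.300171180041985e-15))
[0.503 0.106 0.098]
MOVE [ 5.83 -1.77  2.45] [-0.15 -1.13 -0.01] dist 164.2 mm ang 5.7
(array([-0.02528046,  0.54981886,  2.05517636,  0.10886146,  0.22783893,
       -1.75331039]), np.float64(3.6303455751428444e-11))
```

Request:
{"fn": "carry_out", "kwargs": {
  "commands": [
    [[0.8,-0.6,0.4,-0.15,-0.4,0,60],[1.6,-1.2,0.8,-0.15,-0.8,0,60],[2.4,-1.78,1.2,-0.15,-1.13,0,60],[3.2,-1.78,1.5,-0.15,-1.13,0,60],[4,-1.78,1.69,-0.15,-1.13,0,60]]
  ]
}}

```text
t: 11.95
tcp_pos: [0.4752, 0.1033, 0.138]
tool_rot: [-0.015, 0.588, 0.022, 0.808]
force: [0.4, -0.8, -0.7]
finger_gap: 0.7
```

Request:
{"fn": "carry_out", "kwargs": {
  "commands": [
    [[0,0,0,0,0,0,60],[0,0,0,0,0,0,60],[0,0,0,0,0,0,60],[0,0,0,0,0,0,60],[0,0,0,0,0,0,60]]
  ]
}}

```text
t: 12.45
tcp_pos: [0.4745, 0.1042, 0.1394]
tool_rot: [-0.017, 0.588, 0.023, 0.808]
force: [0.1, -0.7, 0.5]
finger_gap: 0.699
```

```bash
python3 - <<'E'
from liprep import *
c,im=snap("wrist","pics/w12.png");np.savez("w12.npz",K=c.K,R=c.R,t=c.t)
rep()
s,p,T=st(); np.savez("st12.npz",p=p,T=T)
for z in (31,):
    p,T=pinpose(-1.5,-85,z,.3); print(p.round(3)); to(p,T)
E
```

```text
t 12.5 q [-0.032  0.435  2.092  0.091  0.304 -1.743] tcp [0.4746 0.1041 0.1393] F [ 0.3 -1.   0.1] gap 0.702
[[ 0.307 -0.058  0.95 ]
 [ 0.018  0.998  0.055]
 [-0.952 -0.     0.307]]
[0.503 0.106 0.098]
MOVE [ 1.92 -0.01  0.56] [ 0.03  0.02 -0.01] dist 50.1 mm ang 0.2
```

View pics/w12.png

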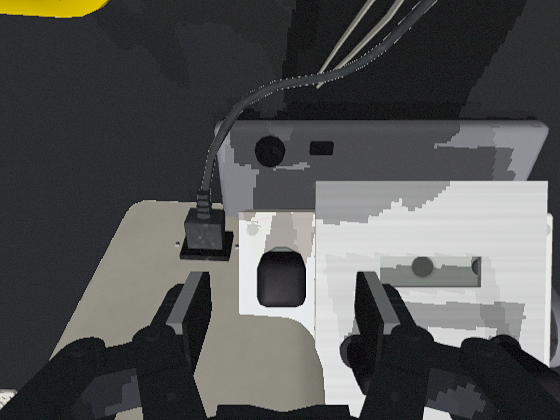

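```bash
python3 - <<'E'
from liprep import *
from fit import wc,onface
im=cv2.imread("pics/w12.png"); crop(im,230,200,110,120,5,"pics/w12a.png");crop(im,370,240,125,60,6,"pics/w12b.png")
E
```

```text
(no output)
```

View pics/w12a.png

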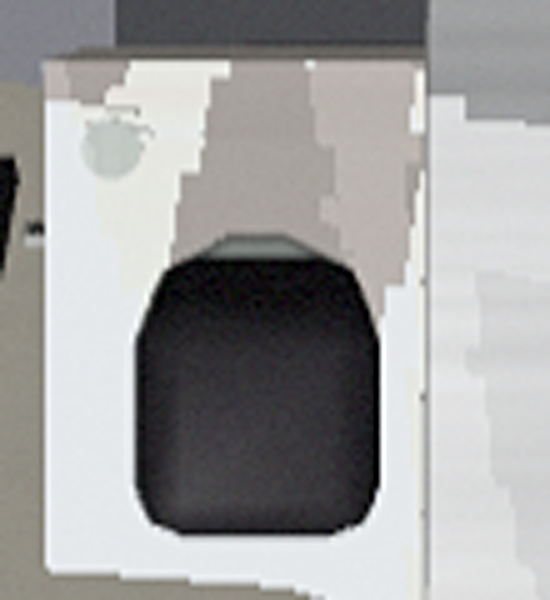

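View pics/w12b.png

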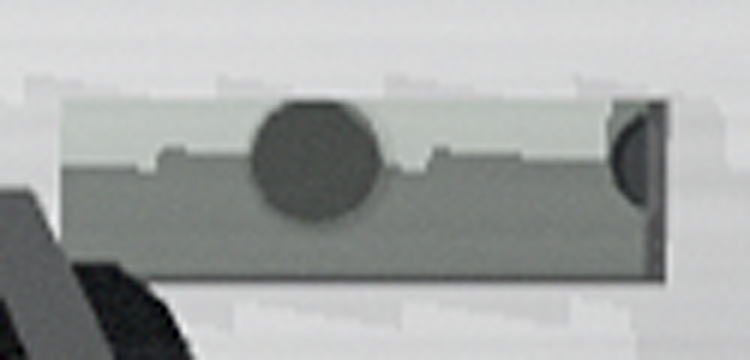

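```bash
python3 - <<'E'
from liprep import *
from fit import wc,onface
c=wc("w12.npz"); z=np.load("st12.npz"); p,T=z["p"],z["T"]
C=np.array([[0,-.324,.946],[1,0,0],[0,.946,.324]])
c2=Cam.__new__(Cam); c2.K=c.K; c2.R=(T@C).T; c2.c=p+T@np.array([-.1416,.0003,-.0836]); c2.t=-c2.R@c2.c
P=[*MP,MY]; print((c.c-c2.c).round(4))
for n,k in (("rep",c),("tool",c2)):
    print(n,"hole",onface(k,(422.7,266.7),P,-.012).round(1))
    print("  slot",[onface(k,(370+a/6,240+b/6),P,.004).round(1)[:2] for a,b in [(62,98),(667,100),(667,282)]])
    print("  face corner -34,-110",onface(k,(230+45/5,200+62/5),P,0).round(1))
    B=np.array([[a,b,d] for a in(-12,12) for b in (-12,12) for d in (6,42)])
    bb=np.array([257,305.8,251.6,307])
    def g(v):
        u=k.proj(np.array([fw(q+np.array([v[0],v[1],v[2]])) for q in B])); return np.array([u[:,0].min(),u[:,0].max(),u[:,1].min(),u[:,1].max()])-bb
    r=least_squares(g,[0,-80.,0]); print("  knob",r.x.round(1),r.fun.round(1))
E
```

```text
[0.0001 0.0017 0.0002]
rep hole [  0.1   4.7 -12. ]
  slot [array([ -8.9, -26. ]), array([-8.9, 32.6]), array([ 8.9, 33. ])]
  face corner -34,-110 [ -34.1 -108.5    0. ]
  knob [  1.4 -83.5 -11.6] [ 0.9 -0.9 -0.9  0.7]
tool hole [ -0.2   2.9 -12. ]
  slot [array([ -9.3, -27.8]), array([-9.2, 30.8]), array([ 8.6, 31.2])]
  face corner -34,-110 [ -34.4 -110.3   -0. ]
  knob [  1.  -85.2 -11.6] [ 0.9 -0.9 -0.9  0.7]
```

```bash
python3 - <<'E'
from liprep import *
p,T=pinpose(0,-85,28,.3); print(p.round(3)); to(p,T)
E
```

```text
[0.506 0.106 0.096]
MOVE [ 2.02 -0.01  0.66] [ 0.03  0.02 -0.01] dist 53.1 mm ang 0.2
```

Request:
{"fn": "carry_out", "kwargs": {
  "commands": [
    [[0.5,0,0.16,0,0,0,50],[1,0,0.33,0,0,0,50],[1.5,0,0.5,0,0,0,50],[2.02,0,0.66,0,0,0,50],[2.02,0,0.66,0,0,0,50]]
  ]
}}

```text
t: 13.0
tcp_pos: [0.5061, 0.1058, 0.0946]
tool_rot: [-0.017, 0.589, 0.023, 0.807]
force: [-0.1, -0.2, -0.1]
finger_gap: 0.583
```

```bash
python3 - <<'E'
from liprep import *
rep()
c,im=snap("wrist","pics/w13.png")
c,im=snap("side","pics/s13.png");crop(im,200,170,130,130,4.6,"pics/s13a.png")
p,T=pinpose(0,-85,28,.3); print(p.round(3)); to(p,T)
E
```

```text
t 13.0 q [-0.025  0.56   2.049  0.113  0.225 -1.76 ] tcp [0.5061 0.1058 0.0946] F [-0.1 -0.2 -0.1] gap 0.583
[[ 0.305 -0.058  0.951]
 [ 0.018  0.998  0.055]
 [-0.952  0.     0.305]]
[0.506 0.106 0.096]
MOVE [-0.04 -0.    0.02] [ 0.03 -0.01 -0.01] dist 1.1 mm ang 0.2
```

View pics/w13.png

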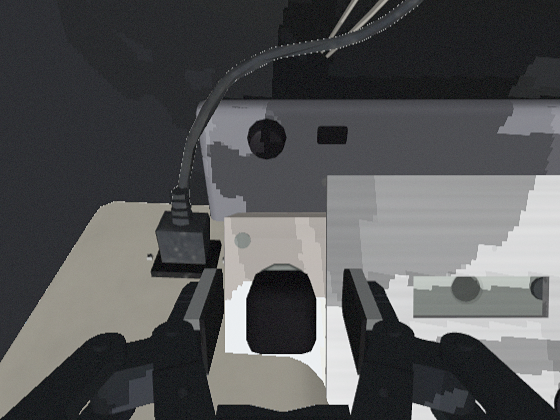

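View pics/s13a.png

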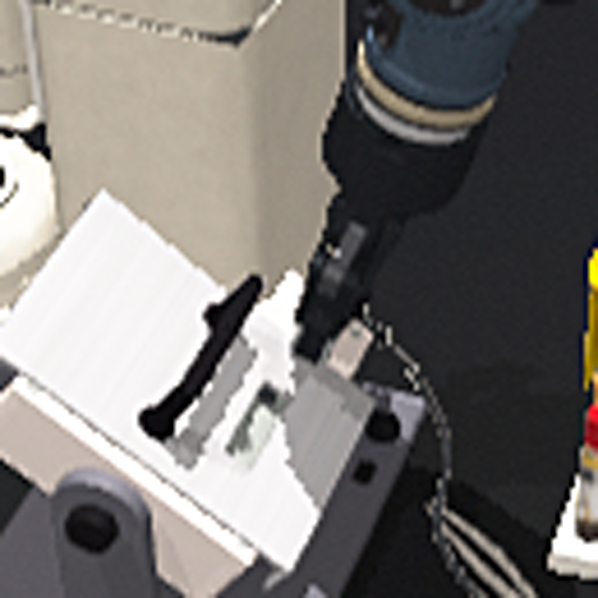

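Request:
{"fn": "carry_out", "kwargs": {
  "commands": [
    [[0,0,0,0,0,0,30],[0,0,0,0,0,0,20],[0,0,0,0,0,0,16],[0,0,0,0,0,0,16],[0,0,0,0,0,0,16]]
  ],
  "force": 90
}}

```text
t: 13.6
tcp_pos: [0.5053, 0.1059, 0.0961]
tool_rot: [-0.017, 0.589, 0.023, 0.808]
force: [-3.2, 0.3, 6.9]
finger_gap: 0.268
```

```bash
python3 - <<'E'
from liprep import *
rep(); s=st()[0]; print((F.T@s["force"]).round(1))
c,im=snap("wrist","pics/w14.png")
s,p,T=st(); print("lift dir in tool units/25mm",(T.T@F[:,2]).round(3), "grasp face",(F.T@(p+T@np.array([-.019,0,0])-MP)*1e3).round(1))
E
```

```text
t 13.6 q [-0.025  0.556  2.051  0.113  0.226 -1.76 ] tcp [0.5053 0.1059 0.0961] F [-3.2  0.3  6.9] gap 0.268
[[ 0.306 -0.058  0.95 ]
 [ 0.018  0.998  0.055]
 [-0.952 -0.     0.306]]
[1.4 0.5 7.5]
lift dir in tool units/25mm [-0.955  0.002 -0.295] grasp face [ -0.4 -84.9  28. ]
```

View pics/w14.png

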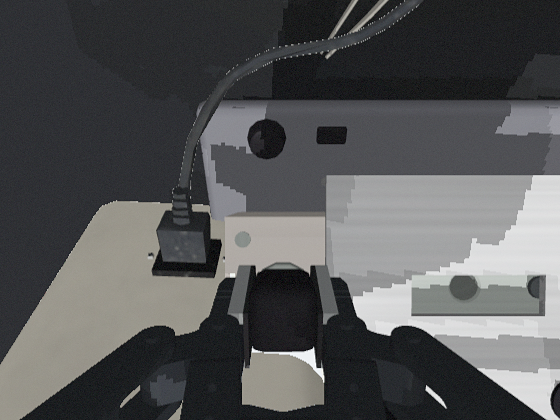

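Request:
{"fn": "carry_out", "kwargs": {
  "commands": [
    [[-0.3,0,-0.09,0,0,0,16],[-0.8,0,-0.25,0,0,0,16],[-1.4,0,-0.43,0,0,0,16],[-2,0,-0.62,0,0,0,16],[-2.6,0,-0.8,0,0,0,16]]
  ]
}}

```text
t: 14.15
tcp_pos: [0.4654, 0.1035, 0.1521]
tool_rot: [-0.017, 0.589, 0.023, 0.808]
force: [-0.4, 0.2, -0.1]
finger_gap: 0.27
```

```bash
cat >> liprep.py <<'E'
def pr():
    rep(); s,p,T=st(); g=p+T@np.array([-.019,0,0]); zt=T@Ro.from_euler('y',0).as_matrix()
    print("grasp face",(F.T@(g-MP)*1e3).round(1),"Fface",(F.T@s["force"]).round(1),"tool tilt vs face (rad)",Ro.from_matrix(F.T@np.c_[T[:,2],T[:,1],-T[:,0]]).as_rotvec().round(3))
E
python3 - <<'E'
from liprep import *
pr()
c,im=snap("side","pics/s15.png");crop(im,200,150,130,130,4.6,"pics/s15a.png")
c,im=snap("scene","pics/sc15.png");crop(im,200,130,100,100,6,"pics/sc15a.png")
pr()
E
```

```text
t 14.15 q [-0.034  0.397  2.1    0.084  0.336 -1.738] tcp [0.4654 0.1035 0.1521] F [-0.4  0.2 -0.1] gap 0.27
[[ 0.305 -0.058  0.951]
 [ 0.017  0.998  0.055]
 [-0.952 -0.     0.305]]
grasp face [ -1.  -85.1  96.8] Fface [-0.3  0.2  0.1] tool tilt vs face (rad) [0.001 0.301 0.003]
t 14.25 q [-0.034  0.396  2.101  0.085  0.335 -1.738] tcp [0.4654 0.1036 0.1528] F [-0.5 -0.2 -0.9] gap 0.27
[[ 0.307 -0.058  0.95 ]
 [ 0.018  0.998  0.055]
 [-0.952 -0.     0.307]]
grasp face [ -0.6 -84.9  97.4] Fface [-0.9 -0.2 -0.4] tool tilt vs face (rad) [0.001 0.299 0.003]
```

View pics/s15a.png

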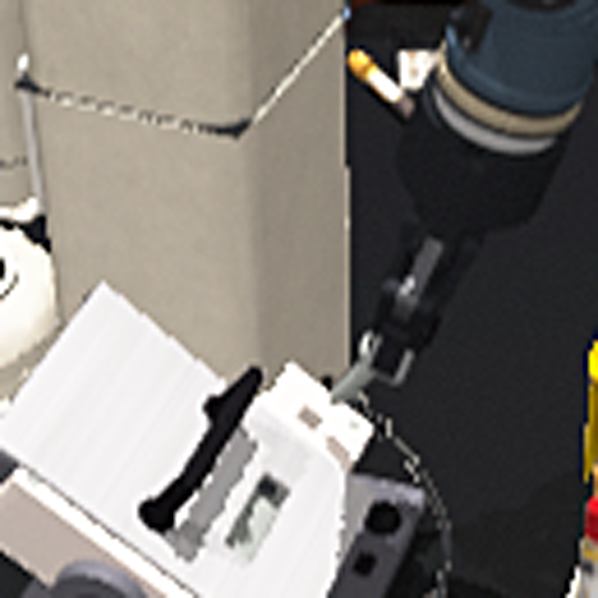

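View pics/sc15a.png

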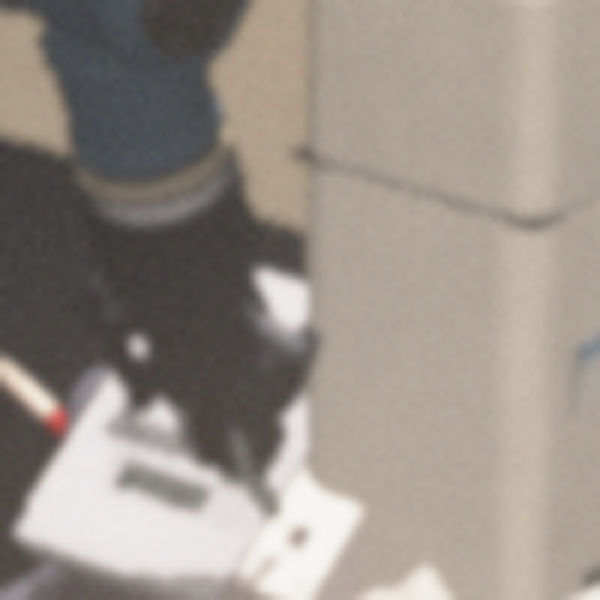

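```bash
python3 - <<'E'
from liprep import *
for v in [(0,-85,97.4),(0,-85,69),(0,-85,21.4)]:
    print(v,((side.proj(fw(v))-[200,150])*4.6).round(0), side.proj(fw(v)).round(1))
im=cv2.imread("pics/s15.png"); crop(im,262,210,40,40,15,"pics/s15b.png")
print(((side.proj(np.array([fw((0,-85,69)),fw((0,-85,21.4)),fw((0,-85,33))]))-[262,210])*15).round(0))
E
```

```text
(0, -85, 97.4) [[402. 328.]] [[287.4 221.4]]
(0, -85, 69) [[373. 356.]] [[281.1 227.5]]
(0, -85, 21.4) [[327. 401.]] [[271.  237.2]]
[[286. 262.]
 [135. 409.]
 [171. 374.]]
```

View pics/s15b.png

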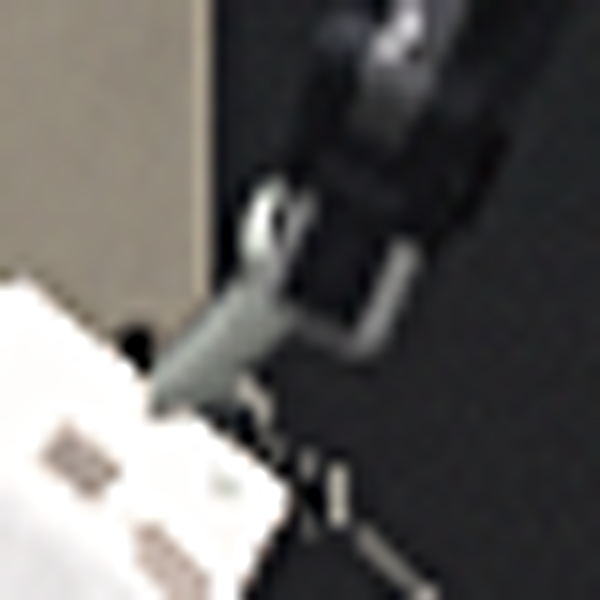

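```bash
python3 - <<'E'
from liprep import *
p,T=pinpose(-.4,2.2,92,.3); to(p,T); print(ik(p,T,[0,.4,2,0,.4,-1.6])[0].round(2))
p,T=pinpose(-.4,2.2,35,.3); print(ik(p,T,[0,.4,2,0,.4,-1.6])[0].round(2))
E
```

```text
MOVE [0.21 3.48 0.08] [ 0.03  0.01 -0.01] dist 87.3 mm ang 0.2
[ 0.19  0.43  2.03 -0.12  0.37 -1.33]
[ 0.18  0.56  2.   -0.14  0.28 -1.32]
```

Request:
{"fn": "carry_out", "kwargs": {
  "commands": [
    [[0,0.8,0,0,0,0,16],[0,1.7,0,0,0,0,16],[0.1,2.6,0,0,0,0,16],[0.2,3.48,0.05,0,0,0,16],[0.2,3.48,0.08,0,0,0,16]]
  ]
}}

```text
t: 14.75
tcp_pos: [0.4651, 0.1925, 0.1468]
tool_rot: [-0.018, 0.589, 0.025, 0.808]
force: [-0.4, -0.6, -1.5]
finger_gap: 0.268
```

Request:
{"fn": "carry_out", "kwargs": {
  "commands": [
    [[0,0,0,0,0,0,16],[0,0,0,0,0,0,16],[0,0,0,0,0,0,16],[0,0,0,0,0,0,16],[0,0,0,0,0,0,16]]
  ]
}}

```text
t: 15.25
tcp_pos: [0.4652, 0.19, 0.1472]
tool_rot: [-0.017, 0.589, 0.023, 0.808]
force: [0.8, 0.7, -0.9]
finger_gap: 0.271
```

```bash
python3 - <<'E'
from liprep import *
c,im=snap("wrist","pics/w16.png");np.savez("w16.npz",K=c.K,R=c.R,t=c.t)
pr();s,p,T=st();np.savez("st16.npz",p=p,T=T)
crop(im,215,210,130,110,5.5,"pics/w16a.png")
c,im=snap("side","pics/s16.png");crop(im,225,190,70,70,8.5,"pics/s16a.png")
E
```

```text
t 15.3 q [ 0.19   0.436  2.034 -0.114  0.366 -1.337] tcp [0.4652 0.1902 0.1472] F [ 0.2 -0.7 -0.3] gap 0.269
[[ 0.305 -0.057  0.95 ]
 [ 0.017  0.998  0.054]
 [-0.952 -0.     0.306]]
grasp face [-0.1  1.5 90.1] Fface [-0.  -0.7 -0.3] tool tilt vs face (rad) [0.001 0.3   0.002]
```

View pics/w16a.png

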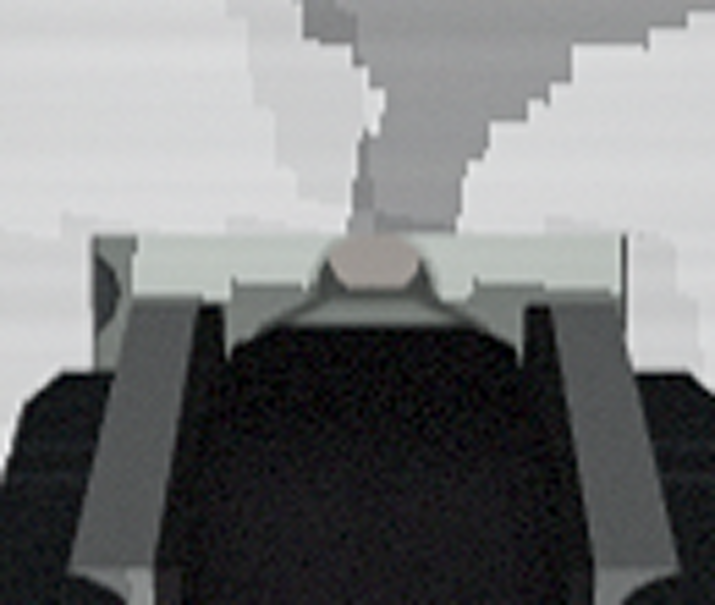

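View pics/s16a.png

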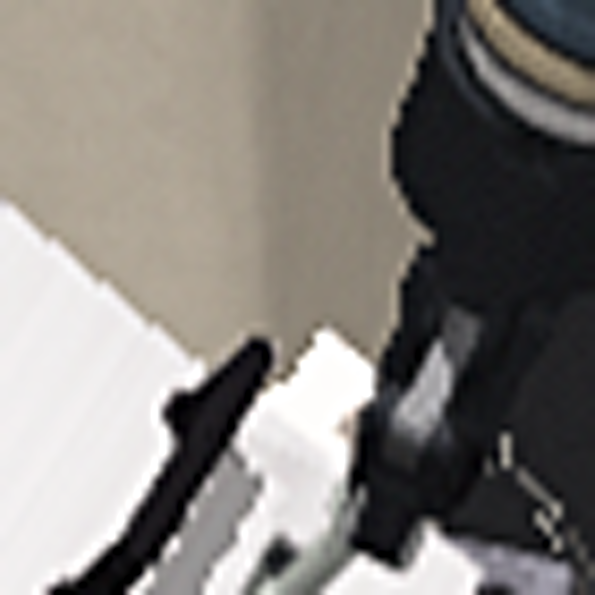

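Request:
{"fn": "carry_out", "kwargs": {
  "commands": [
    [[0.2,0,0.06,0,0,0,16],[0.4,0,0.12,0,0,0,16],[0.6,0,0.18,0,0,0,16],[0.75,0,0.23,0,0,0,16],[0.84,0,0.26,0,0,0,16]]
  ],
  "force": 110
}}

```text
t: 15.85
tcp_pos: [0.4779, 0.1913, 0.1285]
tool_rot: [-0.017, 0.589, 0.023, 0.808]
force: [0.1, -0.1, -0.6]
finger_gap: 0.265
```

```bash
python3 - <<'E'
from liprep import *
pr()
c,im=snap("side","pics/s17.png");crop(im,225,190,70,70,8.5,"pics/s17a.png")
pr()
E
```

```text
t 15.85 q [ 0.187  0.486  2.02  -0.122  0.33  -1.332] tcp [0.4779 0.1913 0.1285] F [ 0.1 -0.1 -0.6] gap 0.265
[[ 0.305 -0.058  0.951]
 [ 0.017  0.998  0.055]
 [-0.952 -0.     0.305]]
grasp face [-0.3  1.9 67.5] Fface [-0.3 -0.1 -0.5] tool tilt vs face (rad) [0.001 0.301 0.002]
t 15.9 q [ 0.187  0.486  2.02  -0.122  0.329 -1.332] tcp [0.478  0.1913 0.1284] F [ 0.1 -0.6 -0.4] gap 0.262
[[ 0.305 -0.058  0.951]
 [ 0.017  0.998  0.055]
 [-0.952 -0.     0.305]]
grasp face [-0.3  1.9 67.4] Fface [-0.2 -0.6 -0.4] tool tilt vs face (rad) [0.001 0.301 0.002]
```

View pics/s17a.png

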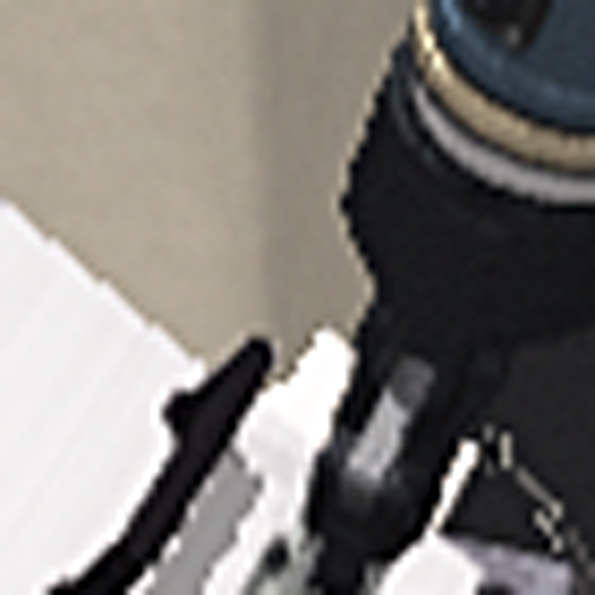

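Request:
{"fn": "carry_out", "kwargs": {
  "commands": [
    [[0.05,0,0.015,0,0,0,16],[0.1,0,0.03,0,0,0,16],[0.15,0,0.045,0,0,0,16],[0.2,0,0.06,0,0,0,16],[0.24,0,0.075,0,0,0,16]]
  ]
}}

```text
t: 16.4
tcp_pos: [0.4814, 0.1915, 0.124]
tool_rot: [-0.017, 0.589, 0.023, 0.808]
force: [0.6, -0.3, -0.8]
finger_gap: 0.268
```

```bash
python3 - <<'E'
from liprep import *
pr()
E
```

```text
t 16.4 q [ 0.186  0.499  2.016 -0.125  0.32  -1.33 ] tcp [0.4814 0.1915 0.124 ] F [ 0.6 -0.3 -0.8] gap 0.268
[[ 0.306 -0.058  0.95 ]
 [ 0.018  0.998  0.055]
 [-0.952 -0.     0.306]]
grasp face [-0.1  2.  61.8] Fface [ 0.  -0.3 -1. ] tool tilt vs face (rad) [0.001 0.3   0.003]
```

Request:
{"fn": "carry_out", "kwargs": {
  "commands": [
    [[0.05,0,0.015,0,0,0,16],[0.1,0,0.03,0,0,0,16],[0.15,0,0.045,0,0,0,16],[0.2,0,0.06,0,0,0,16],[0.24,0,0.075,0,0,0,16]]
  ]
}}

```text
t: 16.9
tcp_pos: [0.485, 0.1917, 0.1187]
tool_rot: [-0.017, 0.589, 0.023, 0.808]
force: [0.2, -0.1, 0.0]
finger_gap: 0.263
```

```bash
python3 - <<'E'
from liprep import *
pr()
E
```

```text
t 16.9 q [ 0.185  0.512  2.012 -0.127  0.311 -1.329] tcp [0.485  0.1917 0.1187] F [ 0.2 -0.1  0. ] gap 0.263
[[ 0.305 -0.058  0.95 ]
 [ 0.018  0.998  0.055]
 [-0.952 -0.     0.306]]
grasp face [-0.1  2.  55.4] Fface [ 0.2 -0.1 -0.1] tool tilt vs face (rad) [0.001 0.3   0.002]
```

Request:
{"fn": "carry_out", "kwargs": {
  "commands": [
    [[0.08,0,0.025,0,0,0,16],[0.16,0,0.05,0,0,0,16],[0.24,0,0.075,0,0,0,16],[0.32,0,0.1,0,0,0,16],[0.4,0,0.123,0,0,0,16]]
  ]
}}

```text
t: 17.4
tcp_pos: [0.4911, 0.1921, 0.1101]
tool_rot: [-0.017, 0.589, 0.023, 0.808]
force: [0.3, 0.3, -0.6]
finger_gap: 0.266
```

```bash
python3 - <<'E'
from liprep import *
pr()
E
```

```text
t 17.4 q [ 0.183  0.535  2.004 -0.132  0.296 -1.326] tcp [0.4911 0.1921 0.1101] F [ 0.3  0.3 -0.6] gap 0.266
[[ 0.305 -0.058  0.95 ]
 [ 0.018  0.998  0.055]
 [-0.952 -0.     0.306]]
grasp face [-0.2  2.  44.9] Fface [-0.1  0.3 -0.7] tool tilt vs face (rad) [0.001 0.3   0.002]
```

Request:
{"fn": "carry_out", "kwargs": {
  "commands": [
    [[0.08,0,0.025,0,0,0,16],[0.16,0,0.05,0,0,0,16],[0.24,0,0.075,0,0,0,16],[0.32,0,0.1,0,0,0,16],[0.4,0,0.123,0,0,0,16]]
  ]
}}

```text
t: 17.9
tcp_pos: [0.497, 0.1925, 0.1015]
tool_rot: [-0.017, 0.589, 0.023, 0.808]
force: [0.5, 0.0, -0.7]
finger_gap: 0.269
```

```bash
python3 - <<'E'
from liprep import *
pr()
E
```

```text
t 17.9 q [ 0.181  0.557  1.996 -0.136  0.282 -1.322] tcp [0.497  0.1925 0.1015] F [ 0.5  0.  -0.7] gap 0.269
[[ 0.306 -0.058  0.95 ]
 [ 0.018  0.998  0.055]
 [-0.952 -0.     0.306]]
grasp face [-0.1  2.  34.4] Fface [-0.  -0.  -0.9] tool tilt vs face (rad) [0.001 0.3   0.002]
```

Tip is about 41.6 mm deep with no side force. Last few millimetres gently, to feel the collar seat.

Request:
{"fn": "carry_out", "kwargs": {
  "commands": [
    [[0.04,0,0.012,0,0,0,16],[0.08,0,0.024,0,0,0,16],[0.11,0,0.034,0,0,0,16],[0.13,0,0.04,0,0,0,16],[0.15,0,0.046,0,0,0,16]]
  ]
}}

```text
t: 18.4
tcp_pos: [0.4983, 0.1925, 0.0996]
tool_rot: [-0.017, 0.589, 0.023, 0.808]
force: [-8.4, -1.6, 17.6]
finger_gap: 0.27
```

```bash
python3 - <<'E'
from liprep import *
pr()
E
```

```text
t 18.4 q [ 0.181  0.562  1.994 -0.138  0.279 -1.321] tcp [0.4983 0.1925 0.0996] F [-8.4 -1.6 17.6] gap 0.27
[[ 0.306 -0.058  0.95 ]
 [ 0.017  0.998  0.055]
 [-0.952 -0.     0.306]]
grasp face [-0.2  2.  32.2] Fface [ 3.2 -1.2 19.3] tool tilt vs face (rad) [0.001 0.3   0.003]
```

Request:
{"fn": "carry_out", "kwargs": {
  "commands": [
    [[-0.04,0,-0.012,0,0,0,16],[-0.04,0,-0.012,0,0,0,28],[-0.04,0,-0.012,0,0,0,36],[-0.04,0,-0.012,0,0,0,48],[-0.04,0,-0.012,0,0,0,56]]
  ]
}}

```text
t: 18.9
tcp_pos: [0.4987, 0.1925, 0.0991]
tool_rot: [-0.017, 0.589, 0.023, 0.808]
force: [0.2, 0.1, 0.2]
finger_gap: 0.655
```

```bash
python3 - <<'E'
from liprep import *
pr()
c,im=snap("wrist","pics/w20.png")
c,im=snap("side","pics/s20.png");crop(im,200,180,110,110,5.4,"pics/s20a.png")
E
```

```text
t 18.9 q [ 0.181  0.564  1.994 -0.137  0.278 -1.322] tcp [0.4987 0.1925 0.0991] F [0.2 0.1 0.2] gap 0.655
[[ 0.305 -0.058  0.951]
 [ 0.017  0.998  0.055]
 [-0.952 -0.     0.306]]
grasp face [-0.2  2.  31.5] Fface [ 0.3  0.1 -0. ] tool tilt vs face (rad) [0.001 0.3   0.002]
```

View pics/w20.png

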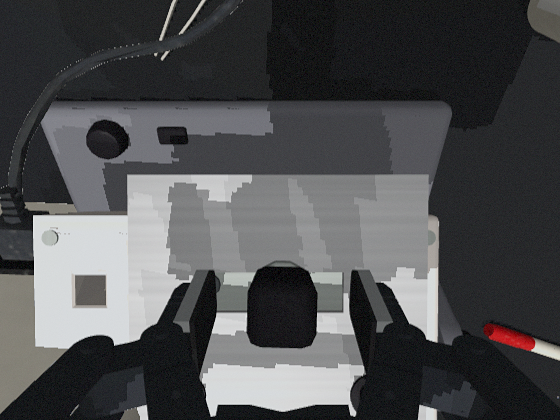

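View pics/s20a.png

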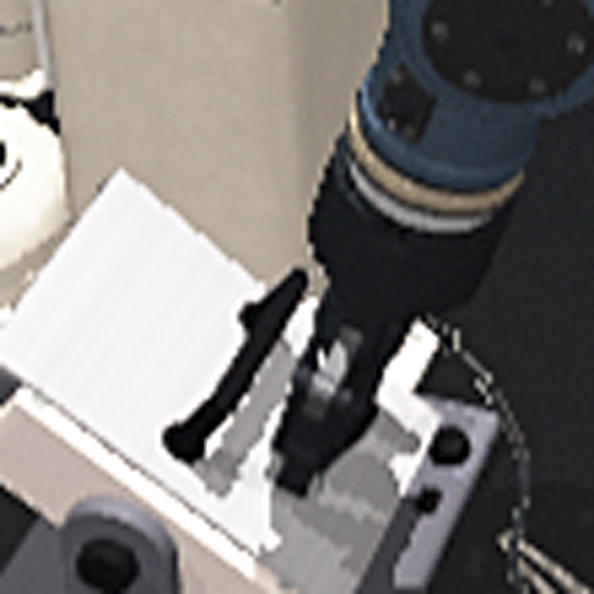

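Wrist view: the knob (282,305) stands centred in the slot, free between the open fingers; the parking hole (90,290) is empty. Retreat along the tool axis, then check the result.

Request:
{"fn": "carry_out", "kwargs": {
  "commands": [
    [[-0.4,0,0,0,0,0,60],[-1,0,0,0,0,0,60],[-2,0,-0.2,0,0,0,60],[-3.2,0,-0.5,0,0,0,60],[-4.5,0,-0.8,0,0,0,60]]
  ]
}}

```text
t: 19.5
tcp_pos: [0.4441, 0.1893, 0.2012]
tool_rot: [-0.017, 0.589, 0.023, 0.807]
force: [0.1, -0.2, -0.2]
finger_gap: 0.705
```

Request:
{"fn": "carry_out", "kwargs": {
  "commands": [
    [[-0.5,0,-0.3,0,0,0,60],[-0.5,0,-0.3,0,0,0,60],[-0.5,0,-0.3,0,0,0,60],[-0.5,0,-0.3,0,0,0,60],[-0.5,0,-0.3,0,0,0,60]]
  ]
}}

```text
t: 20.0
tcp_pos: [0.4345, 0.1887, 0.2091]
tool_rot: [-0.017, 0.589, 0.023, 0.807]
force: [0.5, -0.4, -0.6]
finger_gap: 0.699
```

```bash
python3 - <<'E'
from liprep import *
from fit import onface
c,im=snap("wrist","pics/w21.png"); crop(im,200,180,200,150,4,"pics/w21a.png"); np.savez("w21.npz",K=c.K,R=c.R,t=c.t)
c2,im=snap("side","pics/s21.png");crop(im,180,170,130,130,4.6,"pics/s21a.png")
pr()
print(((side.proj(np.array([fw((0,2.2,46)),fw((0,2.2,4))]))-[180,170])*4.6).round(0))
E
```

```text
t 20.1 q [ 0.202  0.277  2.032 -0.088  0.528 -1.358] tcp [0.4344 0.1887 0.2091] F [-0.  -0.4 -0.2] gap 0.703
[[ 0.304 -0.057  0.951]
 [ 0.017  0.998  0.055]
 [-0.952 -0.     0.305]]
grasp face [ 10.2   1.7 158.6] Fface [-0.2 -0.4 -0.2] tool tilt vs face (rad) [0.001 0.301 0.002]
[[384. 390.]
 [344. 429.]]
```

View pics/w21a.png

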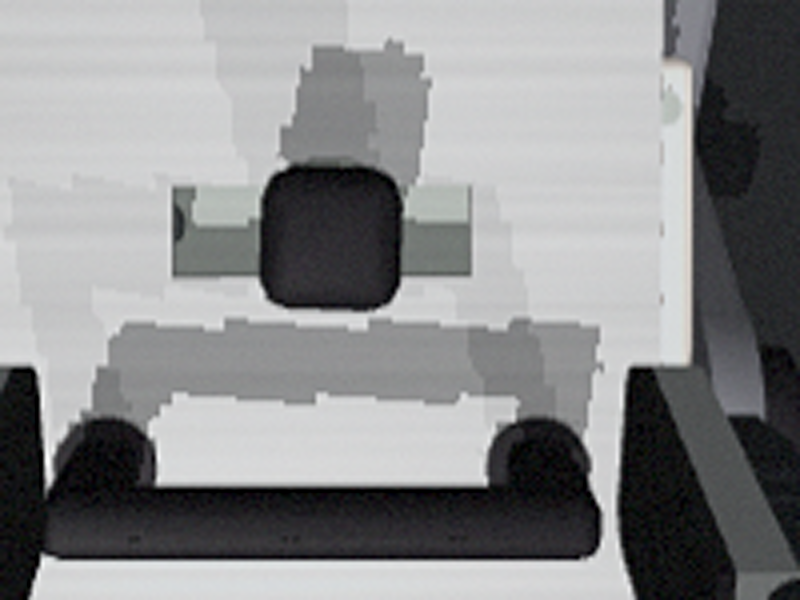

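View pics/s21a.png

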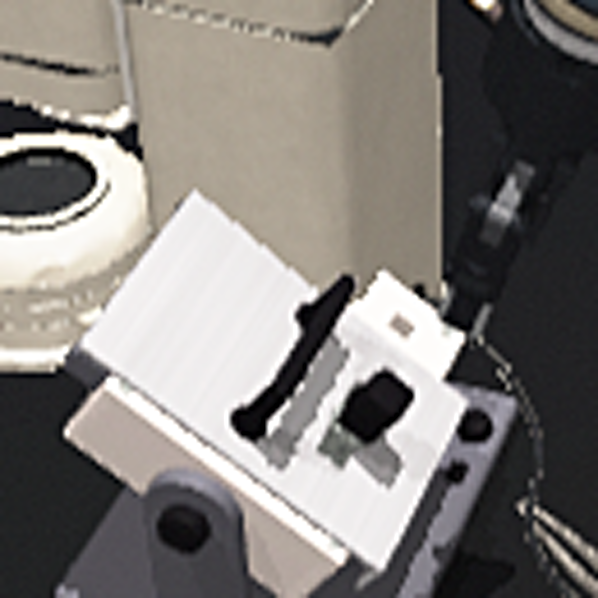

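View pics/s21.png

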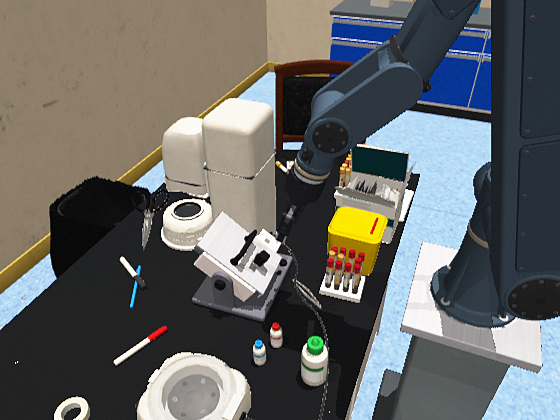

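```bash
python3 - <<'E'
from station import manip
print(manip.sign_off())
E
```

```text
the job is handed in; nothing more can be done
None
```

The cover hangs by its lip on the mixer's bar and lies flat over the rotor. The locking pin is fully home through the slot. I handed the job in at about 20 s of the 67 s limit; sign-off reports no verdict.

- **Cover:** I carried it by the handle and lowered the lip behind the bar until I felt it touch (about 4 N). I then let the last 0.08 rad drop under gravity. In the last side and wrist pictures it lies flat, with the slot about 1 to 1.5 mm off centre sideways.
- **Pin:** I drew it out of the parking hole. I did not need to feel along the slot, because the hole showed through it, measured 1.5 to 3 mm left of centre. The pin went straight in with no noticeable force. It stopped with about 19 N at the depth expected for the collar resting on the cover (grip height 32.2 mm, expected 32). In the last pictures the knob is where it should be and the parking hole is empty.
- **Other objects:** The two droppers, the tweezers and the marker look unmoved in the last side view. The loose tube was not looked at again after the pin went in, but the arm was not near it.
- **Disagreements:**
  - The wrist camera and the arm's own readings differed by about 2 mm, within the stated calibration.
  - The lip touched the bar 1 to 3 mm short of my picture estimate.
  - One wrist fit of the parked knob put it about 12 mm too low. The depth at which the collar seated did not bear that out.

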